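Hang washed dye cups on the air dryer and blow them out

ROBOT

A 7-joint arm with a two-finger parallel gripper is mounted at the origin on a cart in front of the work surface, level with it; the furniture and walls round the work are solid. World frame = base frame: x ahead of the robot, y to its left, z up, the work surface at z = 0. Lengths are in mm, angles in rad, forces in N, time in s.
With the tool pointing down it reaches from about 400 to 850 mm from the base axis. Payload 4.4 kg.
Tool frame: the origin (TCP) lies at the very end of the fingers, on their centre line; the grasp point (between the pads) lies arm.hold_point_z behind it (arm.hold_point_z is the distance from the TCP to the grasp point, in mm); z points along the fingers, y is the line along which they close (so a half turn about z gives the same grasp; the last joint's range is limited). The gripper opens to 94 mm and grips with 3 to 60 N. Pads are 16 mm wide; open, the fingers measure 119 mm over their backs; the gripper's body (75 mm by 177 mm) begins 78 mm behind the grasp point.
Start: joints at [-1.231, 0.628, 0.038, 1.517, -0.027, 0.996, -0.02], TCP at [256.568, 597.236, 205.478] pointing down, gripper open.
Joint ranges: [-3.06, 3.06], [-0.37, 2.12], [-1.25, 1.32], [0.18, 2.47], [-1.1, 4.24], [0.23, 1.98], [-2.94, 2.94]. Speed limits (rad/s): [2.57, 2.57, 3.14, 3.14, 3.14, 3.14, 3.14].

INTERFACE

Orientations are given as a unit quaternion [x, y, z, w].
In Python, from bench import arm, imaging, nets gives the robot as it stands. The module is installed in compiled form; this text tells all that it offers.
- The arm moves only by the tool servo_tool, never from a script. Its argument "rows" is a list of rows, each a list of 6 numbers: the shift along the tool's x, y, z in units of 0.3 m (1.0 is 0.3 m), then the turn, a rotation vector about the tool's x, y, z in units of pi rad (1.0 is pi rad). In form: [[tx, ty, tz, wx, wy, wz], ...]. A call has 1 to 20 rows; each row is the pose to reach, as a shift and turn from the pose commanded when the call began, along the tool's axes at that moment, turning the shorter way round; what a row does not reach only later rows make up. A row lasts 1/10 s, in which the tool goes at most 50 mm and 8.59 degrees, less where a joint would pass 70% of its speed; a pose out of reach is approached as far as the arm can. A call with a number of a shift or a turn outside -1 to 1 is refused whole. A call with a gripper value outside its range is refused whole. "claw" is the opening, from 0 (shut) to 1 (fully open), set as the call begins (left out, the last holds). The fingers move at their own pace and stop on an object; "squeeze" is the grip in N (left out, the last holds). Time passes only in rows, so rows that repeat a pose let the fingers close. It gives the time, the measured TCP pose, the force, the opening and the grip force at its end, in the units of the state.
- arm.observe(): the state, without advancing time (a new reading comes with each control period).
- imaging.grab_frame(name): name is "side" or "top" or "wrist"; returns the picture (480x640x3 uint8, red, green, blue); there is no depth.
- imaging.get_calibration(name): a dict with "camera_matrix" (3x3 intrinsics, pixels), "R" (3x3) and "t" (3): a world point X has camera coordinates R X + t; the wrist camera has in their place "tool_from_camera" (4x4, takes a point from camera to tool coordinates, whose origin is the TCP and whose axes are the flange's). Camera axes: x right, y down, z forward; pixel columns grow to the right and rows downward; lengths in mm; the calibration is good to about 2 mm. The wrist camera is an equidistant fisheye: a pixel r from the principal point sees the ray r / f radians off the axis. A picture is of the moment at which its call begins: read the wrist's pose just before it. get_calibration takes no time and is no camera call.
- arm.job_done(): hands the job in; it is judged then, once.
Trained networks look in the newest picture that a camera, given by its name, has taken for a name from the list of things; names that differ only in an ending like _2 or _b are one class to them, and where a whole thing is asked for, a point or a joint stands for the part that bears it (a point fixed in the world has none). Each returns a list of dicts, best first, with "score" (0 to 1); they miss things now and then, are a little off and sometimes report something else, mostly with a low value. They report only what shows in the picture. A call takes as long as a camera call. They do not tell look-alikes from the thing itself.
- nets.recognise(camera, thing): "at" ([x, y, z] in mm, in the coordinates of the camera as it stood for that picture, good to about 4 mm: the middle of the surface that is visible of it).
- nets.cut_out(camera, thing): "region" (480x640 bool, what is visible of it).
- nets.mark_of(camera, thing): "at" ([x, y, z] in mm, in the coordinates of the camera as it stood for that picture, good to about 4 mm: a listed point, or the origin of a listed thing).
The state is a dict: "t": time; "qpos": joint angles; "joint_velocities": joint speeds; "tau": joint torques, N m; "position": TCP position; "eef_rot": TCP orientation; "force": force on the tool from outside, world axes, zero at the start; "wrist_torque": the same for the moment, N m; "width": finger opening in mm; "finger_force": force on a finger pad.
Only numpy, scipy, OpenCV 4.12 (cv2) and the standard library are available. Lean on these libraries where they do the work, as an engineer would, in place of code of your own. Each camera call takes 0.05 s, during which the arm holds its last target. There are 200 camera calls.

TASK

Pull the dryer's peg tray out to its stop, then hang every washed dye cup upside down on a peg of its own, seated square with its rim down on the seat disc. When all cups are hung, squeeze the red trigger of the hand valve fully against its grip for about three seconds to blow them out, and let it spring back. Leave the tray out, and do not disturb the bottle, the pot and the tin.

Things in the scene. Friction and masses are not known exactly. Their poses are not given: they have to be found in the camera images.
- tray (a joint): Slide of the peg tray of a low grey air dryer (400 wide, 170 deep, 125 mm high, fixed, facing the robot). 0 m = pushed home, 0.12 = out at its stop; the tray comes straight out of the dryer's front with about 3 N of friction and stays where it is left. Starts between 0 and 0.03.
- tray_handle (a point): Middle of the tray's bow handle: a level round steel bar 12 mm thick and 120 mm long, along the dryer's width (this point's y axis), 50 mm above the bench, its axis 65 mm in front of the blue front panel (55 mm high) and 90 mm in front of the dryer's face when home. Moves with the tray; the tray slides along this point's -x.
- cup0: Square white plastic dye cup, orange band near its closed end, 46x46 mm outside, 85 mm long, walls and bottom 3 mm, hollow (40x40 mm inside, 82 mm deep), about 60 g. Origin at the cup's centre; its x axis runs out through the open mouth (hung up: straight down). Starts lying on a side on the bench, mouth roughly to the left (+y). 3 or 4 cups are there.
- cup1: Cup as cup0, with a blue band.
- cup2: Cup as cup0, with a green band.
- cup3: Cup as cup0, with a yellow band.
- dye_bottle: Dark brown bottle with a black cap, 53 mm across, 162 mm high, standing; origin under its centre. Leave alone.
- wax_pot: Off-white pot, 74 mm across, 88 mm high, standing; origin under its centre. Leave alone.
- tin: Low round tin with green sides, 93 mm across, 39 mm high; origin under its centre. Leave alone.
- trigger (a joint): Red trigger lever of the hand valve: 0 rad = sprung out, 0.24 = squeezed fully home. The lever is 22 mm wide and 8 mm thick, hinged at its lower end 50 mm above the bench; its upper end is about 150 mm above the bench. The spring needs about 3 N to start and 7 N at the end, pressing at trigger_pad; it springs back when let go.
- trigger_pad (a point): Middle of the lever's outer face where it is pressed, 122 mm above the bench. Pressed, it moves along this point's +x by about 17 mm, towards the grip.
- valve_grip (a point): Centre of the fixed upright black grip of the hand valve, 122 mm above the bench. The grip is 24 mm thick along this point's x (the squeeze direction, through the trigger) and 28 mm along y; its top is 150 mm above the bench. Over trigger and grip together it is 55 mm with the trigger out, 38 mm squeezed. Below is a metal valve body 62x34 mm, 50 mm high.
- cup0_mouth (a point): Centre of the open mouth of cup0, in the plane of its rim.
- peg0 (a point): Foot of a drying peg on the tray, on its axis in the plane of the seat disc's top (36 mm above the bench; z up). The peg, an aluminium nozzle 20 mm across with a tapered tip, stands 54 mm above this point; the white seat disc is 70 mm across. Four pegs in a row, 100 mm apart, 140 mm behind the handle bar, move with the tray; with it out they are 70 mm in front of the dryer's face.
- cup1_mouth (a point): Centre of the open mouth of cup1, in the plane of its rim.
- peg1 (a point): As peg0, the next peg to the left (towards +y).
- cup2_mouth (a point): Centre of the open mouth of cup2, in the plane of its rim.
- peg2 (a point): As peg0, the next peg to the left (towards +y).
- cup3_mouth (a point): Centre of the open mouth of cup3, in the plane of its rim.
- peg3 (a point): As peg0, the next peg to the left (towards +y).
Not all that is in view belongs to the job. Leave any purple look-alike of the cup2 alone.

How it is judged (in metres and radians):
On the way, in this order (a step that is already met when the one before it is completed fails the run):
1. the tray is out at its stop (value of joint tray above 0.114 m), for 0.2 s.
2. every cup hangs upside down on a peg (angle between each of cup0, cup1, cup2, cup3's own x axis and vertical above 3.04 rad and ((horizontal distance between cup0_mouth and peg0 below 0.016 m and z of cup0_mouth in the frame of peg0 below 0.005 m) or (horizontal distance between cup0_mouth and peg1 below 0.016 m and z of cup0_mouth in the frame of peg1 below 0.005 m) or (horizontal distance between cup0_mouth and peg2 below 0.016 m and z of cup0_mouth in the frame of peg2 below 0.005 m) or (horizontal distance between cup0_mouth and peg3 below 0.016 m and z of cup0_mouth in the frame of peg3 below 0.005 m)) and linear speed of each of cup0, cup1, cup2, cup3 below 0.02 m/s and ((horizontal distance between cup1_mouth and peg0 below 0.016 m and z of cup1_mouth in the frame of peg0 below 0.005 m) or (horizontal distance between cup1_mouth and peg1 below 0.016 m and z of cup1_mouth in the frame of peg1 below 0.005 m) or (horizontal distance between cup1_mouth and peg2 below 0.016 m and z of cup1_mouth in the frame of peg2 below 0.005 m) or (horizontal distance between cup1_mouth and peg3 below 0.016 m and z of cup1_mouth in the frame of peg3 below 0.005 m)) and ((horizontal distance between cup2_mouth and peg0 below 0.016 m and z of cup2_mouth in the frame of peg0 below 0.005 m) or (horizontal distance between cup2_mouth and peg1 below 0.016 m and z of cup2_mouth in the frame of peg1 below 0.005 m) or (horizontal distance between cup2_mouth and peg2 below 0.016 m and z of cup2_mouth in the frame of peg2 below 0.005 m) or (horizontal distance between cup2_mouth and peg3 below 0.016 m and z of cup2_mouth in the frame of peg3 below 0.005 m)) and ((horizontal distance between cup3_mouth and peg0 below 0.016 m and z of cup3_mouth in the frame of peg0 below 0.005 m) or (horizontal distance between cup3_mouth and peg1 below 0.016 m and z of cup3_mouth in the frame of peg1 below 0.005 m) or (horizontal distance between cup3_mouth and peg2 below 0.016 m and z of cup3_mouth in the frame of peg2 below 0.005 m) or (horizontal distance between cup3_mouth and peg3 below 0.016 m and z of cup3_mouth in the frame of peg3 below 0.005 m))), for 0.3 s.
3. the trigger is squeezed fully and held (value of joint trigger above 0.2 rad), for 1.5 s.
4. the trigger has sprung back (value of joint trigger below 0.03 rad), for 0.2 s.
At the end, for the whole second after the job is handed in: Tray at least 110 of 120 mm out; every cup that is there mouth down within 0.1 rad, its mouth's centre within 16 mm of the axis of a peg and its rim within 5 mm of the seat disc, at rest; trigger sprung back (under 0.03 rad), after it was held in above 0.20 rad for 1.5 s with all cups hung (all of step 2 and value of joint tray above 0.11 m and value of joint trigger below 0.03 rad); the robot touches nothing.
It fails at once if the bottle was pushed aside or knocked over (distance of dye_bottle from where it was at the start of the episode above 0.03 m or angle between dye_bottle's own z axis and vertical above 0.5 rad).
It fails at once if the pot was pushed aside or knocked over (distance of wax_pot from where it was at the start of the episode above 0.03 m or angle between wax_pot's own z axis and vertical above 0.5 rad).
It fails at once if the tin was pushed aside or knocked over (distance of tin from where it was at the start of the episode above 0.03 m or angle between tin's own z axis and vertical above 0.5 rad).
Of cup0, cup1, cup2, cup3 only 3 to 4 are there at a start; the rules pass over those that are not, and their reading is None.
At some moment in a run one of cup0, cup1, cup2, cup3 may be knocked a few centimetres aside while the robot is not near it.
It also fails if it takes over 192 s, if anything falls off the work surface, if the arm or the gripper's body presses on something with over 40 N, if the wrist force passes 120 N, or if a joint passes its speed limit or range.

## Working session

There is one attempt and no reset: what is moved stays moved. The work goes in short steps, Python scripts to look and compute and a tool call to move; the robot and the scene stay as the last step left them, time stands still between calls to the robot, and variables do not carry over. Pictures are saved under pics/ and viewed, at most 18 in all, crops included, and the job is handed in when it is done.

Besides the shell and the picture viewer there is one more tool, called after ">>>" as a command line: name --pt "numbers of a row" for each row, then --argument value for the rest. servo_tool: Moves the arm, as the interface text tells. Its arguments: {"type":"object","properties":{"rows":{"type":"array","items":{"type":"array","items":{"type":"number"}}},"claw":{"type":"number"},"squeeze":{"type":"number"}},"required":["rows"]}

```bash
mkdir -p pics
cat > h.py <<'E'
import numpy as np, cv2
from bench import arm, imaging, nets
from scipy.spatial.transform import Rotation as Rn
def st():
    s=arm.observe(); return s
def grab(cam,fn=None):
    s=arm.observe(); im=imaging.grab_frame(cam)
    if fn: cv2.imwrite('pics/'+fn,im[:,:,::-1])
    return im,s
def toworld(cam,p,s=None):
    c=imaging.get_calibration(cam); p=np.array(p)
    if cam=='wrist':
        T=np.array(c['tool_from_camera']); q=T[:3,:3]@p+T[:3,3]
        return Rn.from_quat(s['eef_rot']).apply(q)+np.array(s['position'])
    return np.array(c['R']).T@(p-np.array(c['t']))
def pix(cam,X):
    c=imaging.get_calibration(cam); q=np.array(c['R'])@np.array(X)+np.array(c['t']); q=np.array(c['camera_matrix'])@q; return q[:2]/q[2]
def ray(cam,u,v,z):  # static cams: pixel -> point on plane z
    c=imaging.get_calibration(cam);R=np.array(c['R']);t=np.array(c['t'])
    d=R.T@np.linalg.solve(np.array(c['camera_matrix']),[u,v,1.]);o=-R.T@t
    return o+d*(z-o[2])/d[2]
E
python3 - <<'E'
from h import *
s=arm.observe();print(s['t'],np.round(s['position'],1),np.round(s['eef_rot'],4),s['width'],getattr(arm,'hold_point_z',None),s['force'])
for c in('top','side'):
    grab(c,c+'0.png')
    K=imaging.get_calibration(c);print(c,np.round(-np.array(K['R']).T@np.array(K['t'])),np.round(K['R'],2).tolist())
    for n in ['tray_handle','cup0','cup1','cup2','cup3','cup0_mouth','cup1_mouth','cup2_mouth','cup3_mouth','peg0','peg1','peg2','peg3','trigger_pad','valve_grip','dye_bottle','wax_pot','tin']:
        r=nets.mark_of(c,n)
        print(n,[(round(d['score'],2),np.round(toworld(c,d['at'])).tolist(),np.round(pix(c,toworld(c,d['at']))).astype(int).tolist()) for d in r[:4]])
E
```

```text
0.0 [256.3 596.6 204.6] [ 2.015e-01  9.795e-01 -9.000e-04 -2.000e-04] 93.91972589178452 18.8 [-0.60398237 -0.37666548  0.16024287]
top [ 488.   66. 1397.] [[-0.01, -1.0, 0.02], [-1.0, 0.01, -0.06], [0.06, -0.02, -1.0]]
tray_handle [(0.83, [579.0, -72.0, 51.0], [358, 233])]
cup0 [(0.92, [545.0, 396.0, 24.0], [179, 248]), (0.86, [553.0, 269.0, 25.0], [227, 244]), (0.85, [437.0, 254.0, 27.0], [233, 289]), (0.59, [431.0, 107.0, 26.0], [289, 290])]
cup1 [(0.92, [545.0, 396.0, 24.0], [179, 248]), (0.86, [553.0, 269.0, 25.0], [227, 244]), (0.85, [437.0, 254.0, 27.0], [233, 289]), (0.59, [431.0, 107.0, 26.0], [289, 290])]
cup2 [(0.92, [545.0, 396.0, 24.0], [179, 248]), (0.86, [553.0, 269.0, 25.0], [227, 244]), (0.85, [437.0, 254.0, 27.0], [233, 289]), (0.59, [431.0, 107.0, 26.0], [289, 290])]
cup3 [(0.92, [545.0, 396.0, 24.0], [179, 248]), (0.86, [553.0, 269.0, 25.0], [227, 244]), (0.85, [437.0, 254.0, 27.0], [233, 289]), (0.59, [431.0, 107.0, 26.0], [289, 290])]
cup0_mouth [(0.75, [551.0, 437.0, 27.0], [163, 246]), (0.73, [724.0, -116.0, 40.0], [373, 178])]
cup1_mouth [(0.63, [459.0, 293.0,
[... 1954 characters left out ...]
[392, 333])]
cup3 [(0.96, [544.0, 393.0, 24.0], [353, 405]), (0.83, [553.0, 268.0, 23.0], [340, 346]), (0.73, [434.0, 113.0, 21.0], [383, 279]), (0.59, [440.0, 249.0, 23.0], [392, 333])]
cup0_mouth [(0.69, [551.0, 442.0, 25.0], [353, 430])]
cup1_mouth [(0.78, [454.0, 284.0, 24.0], [389, 348])]
cup2_mouth [(0.95, [391.0, 106.0, 20.0], [401, 275]), (0.81, [574.0, 308.0, 27.0], [332, 365])]
cup3_mouth []
peg0 []
peg1 []
peg2 []
peg3 []
trigger_pad [(0.6, [525.0, -351.0, 121.0], [320, 110])]
valve_grip [(0.69, [567.0, -341.0, 126.0], [304, 112])]
dye_bottle [(0.52, [438.0, 251.0, 23.0], [393, 333])]
wax_pot [(0.57, [729.0, 365.0, -4.0], [258, 406])]
tin [(0.62, [407.0, -281.0, 2.0], [366, 158])]
```

Run:
```python
import cv2
a=cv2.imread('pics/top0.png');
cv2.imwrite('pics/top0c.png',cv2.resize(a[130:340,130:530],(800,420),interpolation=cv2.INTER_CUBIC))
b=cv2.imread('pics/side0.png');cv2.imwrite('pics/side0c.png',cv2.resize(b[60:460,200:520],(640,800),interpolation=cv2.INTER_CUBIC)[:, :][200:800])
```

```text
(no output)
```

View pics/top0c.png

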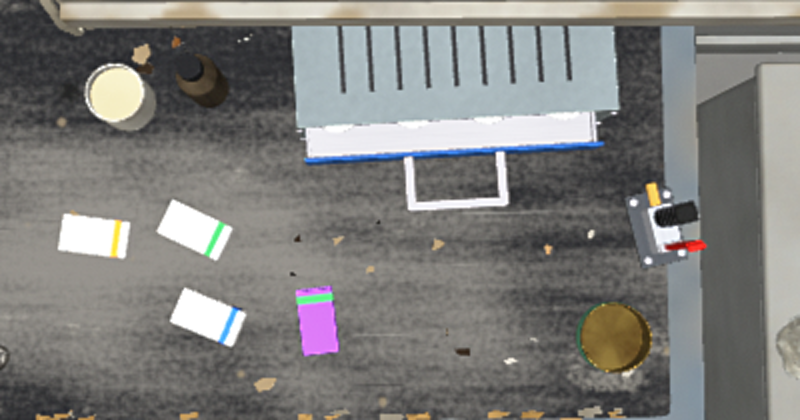

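View pics/side0c.png

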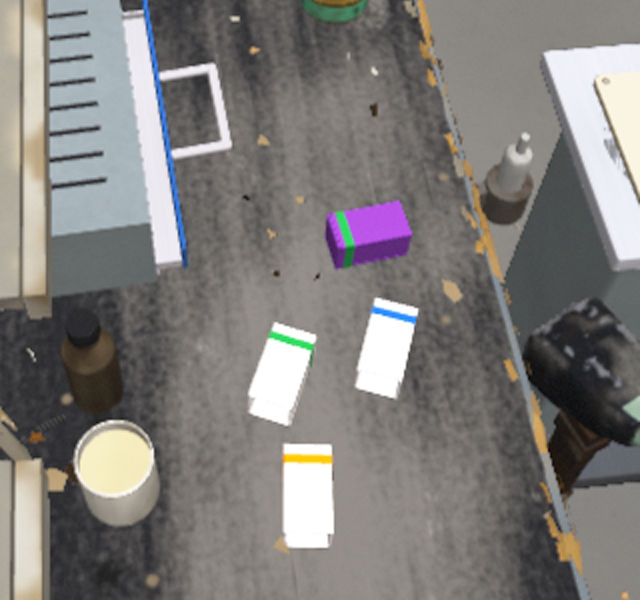

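Three cups are real: white with yellow band at full-image (176,248), green band (227,245) and blue band (234,288) in the top view. The purple look-alike at (288,290) is to be left alone. The other non-targets are the bottle (232,170), pot (190,178) and tin (437,298). The handle is at (358,233), and the pegs are half hidden behind the blue panel. Next I measure the panel's direction and the cups' axes.

```bash
cat >> h.py <<'E'
def plan(pos,R,s=None):
    "row for servo_tool to reach TCP pos (mm), rotation R (3x3 or Rotation)"
    s=s or arm.observe(); R0=Rn.from_quat(s['eef_rot'])
    R=R if isinstance(R,Rn) else Rn.from_matrix(R)
    sh=R0.inv().apply(np.array(pos)-np.array(s['position']))/300
    w=(R0.inv()*R).as_rotvec()/np.pi
    n=max(np.linalg.norm(sh)*6,np.linalg.norm(w)*180/8.59)
    print('row',np.round(sh,4).tolist(),np.round(w,4).tolist(),'rows>=%.1f'%n)
def frame(zt,yt):
    z=np.array(zt,float);z/=np.linalg.norm(z);y=np.array(yt,float);y-=z*(y@z);y/=np.linalg.norm(y)
    return np.c_[np.cross(y,z),y,z]
def cupaxes(cam='top'):
    "list of (colour, centre xy, azimuth of mouth deg, length, width) of white cups lying, from static camera"
    im,_=grab(cam); out=[]
    hsv=cv2.cvtColor(im,cv2.COLOR_RGB2HSV)
    for r in nets.cut_out(cam,'cup0'):
        m=r['region'].astype(np.uint8)
        if r['score']<.3 or m.sum()<50: continue
        v,u=np.nonzero(m)
        col=hsv[v,u]; sat=(col[:,1]>110)
        P=np.array([ray(cam,a,b,46)[:2] for a,b in zip(u,v)],np.float32)
        (c,(w,h),ang)=cv2.minAreaRect(P)
        band=P[sat].mean(0) if sat.sum()>3 else np.array([np.nan]*2)
        hue=np.median(col[sat,0])*2 if sat.sum()>3 else -1
        d=np.array([np.cos(np.radians(ang)),np.sin(np.radians(ang))]); 
        if h>w: d=np.array([-d[1],d[0]])
        if d@(np.array(c)-band)<0: d=-d
        out.append((round(float(r['score']),2),'hue',hue,'n',len(u),'c',np.round(c,1).tolist(),'az',round(float(np.degrees(np.arctan2(d[1],d[0]))),1),'lw',round(max(w,h),1),round(min(w,h),1)))
    return out
E
python3 - <<'E'
from h import *
for c in('top','side'):
    for o in cupaxes(c): print(c,o)
    im,_=grab(c); hsv=cv2.cvtColor(im,cv2.COLOR_RGB2HSV)
    b=cv2.inRange(hsv,(100,170,80),(120,255,255)); n,l,s,ce=cv2.connectedComponentsWithStats(b)
    i=1+np.argmax(s[1:,4]); v,u=np.nonzero(l==i)
    P=np.array([ray(c,x,y,55)[:2] for x,y in zip(u,v)]); 
    (q,wh,a)=cv2.minAreaRect(P.astype(np.float32)); p=np.polyfit(P[:,1],P[:,0],1)
    print('panel',q,wh,a,'dx/dy',p[0],np.degrees(np.arctan(p[0])))
# dryer front top edge from crop pixels
print(ray('top',130+297/2,130+128/2,125),ray('top',130+617/2,130+110/2,125))
E
```

```text
top (0.9, 'hue', np.float64(288.0), 'n', 575, 'c', [433.7, 108.3], 'az', 6.5, 'lw', 84.6, 46.8)
top (0.88, 'hue', np.float64(52.0), 'n', 625, 'c', [544.7, 391.5], 'az', 82.4, 'lw', 92.7, 45.8)
top (0.82, 'hue', np.float64(206.0), 'n', 658, 'c', [439.9, 247.9], 'az', 66.4, 'lw', 89.3, 50.1)
top (0.66, 'hue', np.float64(138.0), 'n', 622, 'c', [551.9, 264.5], 'az', 64.8, 'lw', 90.1, 50.0)
panel (648.2919311523438, -72.12539672851562) (7.08554744720459, 386.000244140625) 2.983844041824341 dx/dy -0.05114552582599001 -2.9278715771542423Traceback (most recent call last):
  File "<stdin>", line 3, in <module>
  File "h.py", line 42, in cupaxes
    P=np.array([ray(cam,a,b,46)[:2] for a,b in zip(u,v)],np.float32)
                ~~~^^^^^^^^^^^^
  File "h.py", line 19, in ray
    c=imaging.get_calibration(cam);R=np.array(c['R']);t=np.array(c['t'])
ValueError: time passes only in moves, steps and waits
```

```bash
sed -i 's/^def st():/_c={}\n_gc=imaging.get_calibration\ndef gc(n):\n    if n not in _c: _c[n]=_gc(n)\n    return _c[n]\ndef st():/; s/imaging\.get_calibration(c/gc(c/' h.py; sed -i 's/^_gc=gc(/_gc=imaging.get_calibration/' h.py
python3 - <<'E'
from h import *
for o in cupaxes('side'): print(o)
print(ray('top',130+297/2,130+128/2,125),ray('top',130+617/2,130+110/2,125))
x=np.array([np.cos(np.radians(2.9)),np.sin(np.radians(2.9)),0])
# tool down, closing along handle x
for sg in(1,-1):
    plan([581,-73,130],frame([0,0,-1],sg*x))
print(x)
E
```

```text
(0.89, 'hue', np.float64(138.0), 'n', 1110, 'c', [553.3, 276.3], 'az', 64.1, 'lw', 103.7, 50.3)
(0.86, 'hue', np.float64(48.0), 'n', 1296, 'c', [544.9, 402.8], 'az', 82.8, 'lw', 99.1, 49.2)
(0.86, 'hue', np.float64(280.0), 'n', 1085, 'c', [436.2, 122.0], 'az', 7.0, 'lw', 96.5, 70.3)
(0.8, 'hue', np.float64(212.0), 'n', 1016, 'c', [442.6, 260.0], 'az', 66.3, 'lw', 106.4, 46.4)
[671.54970774 128.74272601 125.        ] [ 691.85399809 -266.96377996  125.        ]
row [-1.8757, -1.6259, 0.2514] [0.0, -0.0, 0.3547] rows>=15.0
row [-1.8757, -1.6259, 0.2514] [0.0, 0.0, -0.6453] rows>=15.0
[0.99871936 0.05059294 0.        ]
```

>>> servo_tool --pt "-0.94 -0.81 0.05 0 0 0.3547" --pt "-0.94 -0.81 0.05 0 0 0.3547" --pt "-0.94 -0.81 0.05 0 0 0.3547" --pt "-0.94 -0.81 0.05 0 0 0.3547" --pt "-0.94 -0.81 0.05 0 0 0.3547" --pt "-0.94 -0.81 0.05 0 0 0.3547" --pt "-0.94 -0.81 0.05 0 0 0.3547" --pt "-0.94 -0.81 0.05 0 0 0.3547" --pt "-0.94 -0.81 0.05 0 0 0.3547" --pt "-0.94 -0.81 0.05 0 0 0.3547"

```text
t: 3.25
position: [419.7, 263.3, 190.6]
eef_rot: [0.689, 0.725, 0.0, -0.0]
force: [-0.2, 0.6, 0.2]
width: 94.0
finger_force: 0.0
```

```bash
cat >> h.py <<'E'
hx=np.array([np.cos(np.radians(2.9)),np.sin(np.radians(2.9)),0]); hy=np.array([-hx[1],hx[0],0])
E
python3 - <<'E'
from h import *
s=st();print(np.round(s['position'],1),np.round(s['qpos'],3))
plan([581,-73,130],frame([0,0,-1],hx))
E
```

```text
[419.7 263.3 190.6] [-0.865  0.449  0.353  1.964 -0.22   0.764 -0.334]
row [-1.1473, 0.4795, 0.201] [-0.0, -0.0003, 0.0003] rows>=7.6
```

>>> servo_tool --pt "-0.95 0.4 0.1 0 0 0" --pt "-0.95 0.4 0.1 0 0 0" --pt "-0.95 0.4 0.1 0 0 0" --pt "-0.95 0.4 0.1 0 0 0" --pt "-0.95 0.4 0.1 0 0 0" --pt "-0.95 0.4 0.1 0 0 0" --pt "-0.95 0.4 0.1 0 0 0" --pt "-0.95 0.4 0.1 0 0 0"

```text
t: 4.05
position: [554.7, -16.1, 160.1]
eef_rot: [0.689, 0.725, 0.0, -0.0]
force: [0.2, 0.7, 0.6]
width: 93.9
finger_force: 0.0
```

>>> servo_tool --pt "-0.197 0.08 0.1 0 0 0" --pt "-0.197 0.08 0.1 0 0 0" --pt "-0.197 0.08 0.1 0 0 0" --pt "-0.197 0.08 0.1 0 0 0"

```text
t: 4.45
position: [580.5, -70.0, 130.3]
eef_rot: [0.688, 0.726, 0.0, -0.001]
force: [0.5, 0.7, -0.6]
width: 93.9
finger_force: 0.0
```

Run:
```python
from h import *
s=st();print(np.round(s['position'],1),np.round(s['qpos'],3))
im,s=grab('wrist','w1.png')
for n in('tray_handle','peg0'):
    print(n,[(round(r['score'],2),np.round(toworld('wrist',r['at'],s),1).tolist()) for r in nets.mark_of('wrist',n)])
plan([581,-73,31],frame([0,0,-1],hx))
```

```text
[580.5 -70.  130.3] [-0.113  0.646  0.295  1.784 -0.262  0.752  0.373]
tray_handle [(0.95, [583.7, -73.1, 52.0])]
peg0 [(0.97, [717.3, 84.4, 33.9]), (0.65, [720.9, -22.9, 37.0]), (0.57, [728.8, -115.7, 41.0])]
row [-0.0086, -0.0004, 0.3334] [0.0001, -0.0005, 0.0012] rows>=2.0
```

View pics/w1.png

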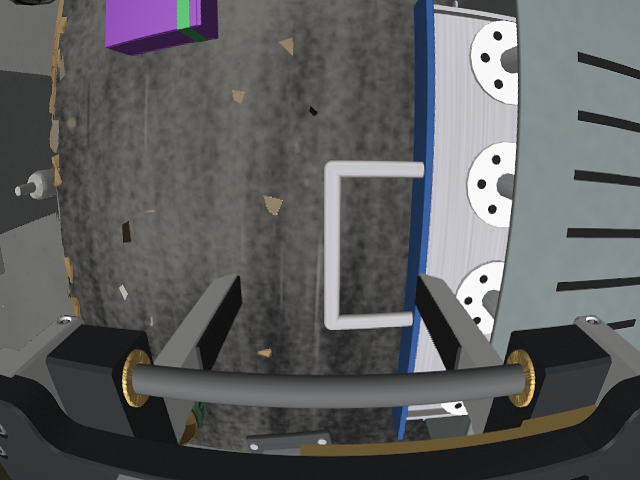

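The bar, at column 331 between the fingers, lies along the image's vertical as planned. I go down with the gripper part closed, to keep clear of the panel.

>>> servo_tool --pt "0 0.005 0.05 0 0 0" --pt "0 0.005 0.05 0 0 0" --pt "0 0.005 0.05 0 0 0" --pt "0 0.005 0.05 0 0 0" --pt "0 0.005 0.333 0 0 0" --pt "0 0.005 0.333 0 0 0" --pt "0 0.005 0.333 0 0 0" --pt "0 0.005 0.333 0 0 0" --claw 0.6

```text
t: 5.4
position: [582.6, -74.0, 30.9]
eef_rot: [0.689, 0.725, -0.0, -0.0]
force: [0.1, -0.4, 1.5]
width: 56.2
finger_force: 0.0
```

>>> servo_tool --pt "0 0 0 0 0 0" --pt "0 0 0 0 0 0" --pt "0 0 0 0 0 0" --pt "0 0 0 0 0 0" --pt "0 0 0 0 0 0" --pt "0 0 0 0 0 0" --pt "0 0 0 0 0 0" --claw 0 --squeeze 20

```text
t: 6.1
position: [583.0, -73.6, 30.8]
eef_rot: [0.689, 0.725, 0.0, 0.0]
force: [0.8, 0.7, 1.9]
width: 11.1
finger_force: 20.0
```

>>> servo_tool --pt "0 -0.05 0 0 0 0" --pt "0 -0.1 0 0 0 0" --pt "0 -0.15 0 0 0 0" --pt "0 -0.2 0 0 0 0" --pt "0 -0.25 0 0 0 0" --pt "0 -0.3 0 0 0 0" --pt "0 -0.3 0 0 0 0" --pt "0 -0.3 0 0 0 0"

```text
t: 6.9
position: [491.4, -78.3, 30.7]
eef_rot: [0.689, 0.725, -0.001, -0.001]
force: [-3.0, 0.3, 4.6]
width: 11.1
finger_force: 20.0
```

>>> servo_tool --pt "0 -0.01 0 0 0 0" --pt "0 -0.02 0 0 0 0" --pt "0 -0.03 0 0 0 0" --pt "0 -0.04 0 0 0 0" --pt "0 -0.04 0 0 0 0"

```text
t: 7.4
position: [480.4, -78.9, 30.7]
eef_rot: [0.689, 0.725, 0.0, -0.0]
force: [1.2, -0.9, 3.2]
width: 11.4
finger_force: 20.0
```

>>> servo_tool --pt "0 -0.007 0 0 0 0" --pt "0 -0.015 0 0 0 0" --pt "0 -0.015 0 0 0 0"

```text
t: 7.7
position: [475.6, -79.1, 30.7]
eef_rot: [0.689, 0.725, -0.0, -0.0]
force: [1.7, 0.6, 5.7]
width: 11.1
finger_force: 20.0
```

>>> servo_tool --pt "0 -0.006 0 0 0 0" --pt "0 -0.012 0 0 0 0" --pt "0 -0.012 0 0 0 0"

```text
t: 8.0
position: [473.6, -79.3, 30.7]
eef_rot: [0.689, 0.725, 0.001, 0.001]
force: [4.7, 0.8, 3.3]
width: 11.6
finger_force: 20.0
```

>>> servo_tool --pt "0 -0.006 0 0 0 0" --pt "0 -0.012 0 0 0 0" --pt "0 -0.012 0 0 0 0"

```text
t: 8.3
position: [473.7, -79.3, 30.8]
eef_rot: [0.689, 0.725, 0.002, 0.003]
force: [11.6, 2.3, -3.7]
width: 11.3
finger_force: 20.0
```

At the stop: position steady at 473.7 and force rising. I take the load off, open and rise.

>>> servo_tool --pt "0 0.015 0 0 0 0" --pt "0 0.015 0 0 0 0" --pt "0 0.015 0 0 0 0" --pt "0 0.015 0 0 0 0" --pt "0 0.015 0 0 0 0" --claw 0.55

```text
t: 8.8
position: [472.4, -79.2, 30.3]
eef_rot: [0.689, 0.725, -0.0, -0.001]
force: [0.3, -0.3, -0.6]
width: 48.2
finger_force: 0.0
```

>>> servo_tool --pt "0 0 -0.15 0 0 0" --pt "0 0 -0.3 0 0 0" --pt "0 0 -0.65 0 0 0" --pt "0 0 -0.65 0 0 0" --pt "0 0 -0.65 0 0 0" --pt "0 0 -0.65 0 0 0" --pt "0 0 -0.65 0 0 0"

```text
t: 9.5
position: [472.2, -78.8, 224.4]
eef_rot: [0.689, 0.725, -0.001, -0.001]
force: [-0.9, -1.0, -0.2]
width: 51.9
finger_force: 0.0
```

Run:
```python
from h import *
im,s=grab('top','top1.png')
def pp(cam,n):
    print(cam,n,[(round(r['score'],2),np.round(toworld(cam,r['at'],s),1).tolist()) for r in nets.mark_of(cam,n) if r['score']>.3])
pp('top','peg0');pp('top','tray_handle')
for o in cupaxes('top'): print(o)
im,s=grab('side');pp('side','peg0');pp('side','tray_handle')
im,s=grab('wrist');pp('wrist','peg0');pp('wrist','tray_handle')
print(np.round(s['position'],1),np.round(s['qpos'],3))
# pick pose for green cup: c=(552.5,267), az 64.5
def pick(c,az,alpha,h=23,back=5):
    a=np.radians(az);m=np.array([np.cos(a),np.sin(a),0]);al=np.radians(alpha)
    z=np.sin(al)*m+np.cos(al)*np.array([0,0,-1]); 
    # x=+m side -> y = z cross x
    y=np.cross(z,m); R=frame(z,y)
    g=np.array([*c,h])-back*m
    return g+18.8*z,R,z
p,R,z=pick((552.5,267),64.5,45); print(p,R)
plan(p-150*z,R)
```

```text
top peg0 [(0.9, [608.1, 73.0, 30.9]), (0.79, [612.0, -27.8, 36.3]), (0.68, [618.3, -222.7, 36.5]), (0.65, [612.9, -122.0, 37.8])]
top tray_handle [(0.33, [615.4, -121.4, 40.0])]
(0.89, 'hue', np.float64(52.0), 'n', 666, 'c', [543.9, 392.7], 'az', 82.1, 'lw', 94.1, 48.6)
(0.75, 'hue', np.float64(138.0), 'n', 599, 'c', [551.0, 264.5], 'az', 65.0, 'lw', 89.6, 46.1)
(0.73, 'hue', np.float64(288.0), 'n', 569, 'c', [434.5, 108.6], 'az', 5.7, 'lw', 87.3, 45.9)
(0.66, 'hue', np.float64(206.0), 'n', 649, 'c', [441.1, 247.4], 'az', 67.5, 'lw', 88.8, 50.8)
side peg0 [(0.88, [622.0, -219.4, 31.8]), (0.88, [605.3, 78.0, 35.1]), (0.81, [614.8, -120.7, 33.7]), (0.8, [611.5, -26.2, 34.0]), (0.33, [456.2, 285.0, 22.3])]
side tray_handle [(0.56, [472.8, -78.7, 47.8])]
wrist peg0 [(0.86, [611.1, -25.1, 38.3]), (0.78, [616.2, -123.3, 34.5]), (0.71, [606.6, 79.1, 33.8]), (0.58, [619.8, -218.3, 35.5])]
wrist tray_handle [(0.83, [467.8, -78.2, 51.0])]
[473.1 -79.2 225. ] [-0.165  0.381  0.373  1.959 -0.183  0.835  0.358]
[556.07049006 274.48568807   9.70639251] [[ 3.04417316e-01  9.02585284e-01  3.04417316e-01]
 [ 6.38224175e-01 -4.30511097e-01  6.38224175e-01]
 [ 7.07106781e-01 -6.70078871e-17 -7.07106781e-01]]
row [0.8525, 0.1669, 0.3653] [-0.062, 0.2448, 0.1494] rows>=6.1
```

Tray's out; the pegs are at about (606,77), (611,-23), (616,-123) and (621,-223). Green cup first, with a 45° lean.

>>> servo_tool --pt "0.85 0.165 0.35 -0.062 0.2448 0.1494" --pt "0.85 0.165 0.35 -0.062 0.2448 0.1494" --pt "0.85 0.165 0.35 -0.062 0.2448 0.1494" --pt "0.85 0.165 0.35 -0.062 0.2448 0.1494" --pt "0.85 0.165 0.35 -0.062 0.2448 0.1494" --pt "0.85 0.165 0.35 -0.062 0.2448 0.1494" --pt "0.85 0.165 0.35 -0.062 0.2448 0.1494" --pt "0.85 0.165 0.35 -0.062 0.2448 0.1494" --pt "0.85 0.165 0.35 -0.062 0.2448 0.1494" --pt "0.85 0.165 0.35 -0.062 0.2448 0.1494" --pt "0.85 0.165 0.35 -0.062 0.2448 0.1494" --claw 0.85

```text
t: 11.15
position: [528.5, 156.7, 143.6]
eef_rot: [0.777, 0.505, 0.302, -0.221]
force: [-0.0, 0.9, 0.3]
width: 79.6
finger_force: 0.0
```

```bash
cat >> h.py <<'E'
def pick(c,az,alpha=45,h=26,back=5):
    a=np.radians(az);m=np.array([np.cos(a),np.sin(a),0]);al=np.radians(alpha)
    z=np.sin(al)*m+np.cos(al)*np.array([0,0,-1]); R=frame(z,np.cross(z,m))
    return np.array([*c,h])-back*m+18.8*z,R,z
pegs=[np.array([613.2,-73,36])+k*100*hy for k in(-1.5,-.5,.5,1.5)]
def marks(cam,names,s,th=.3):
    for n in names: print(cam,n,[(round(r['score'],2),np.round(toworld(cam,r['at'],s),1).tolist()) for r in nets.mark_of(cam,n) if r['score']>th])
E
python3 - <<'E'
from h import *
im,s=grab('wrist','w2.png')
marks('wrist',['cup2','cup2_mouth'],s)
print(np.round(s['position'],1),np.round(s['qpos'],3))
p,R,z=pick((553,269),64.5);plan(p-60*z,R,s);plan(p,R,s)
E
```

```text
wrist cup2 [(0.86, [545.8, 393.7, 23.8]), (0.85, [549.2, 268.9, 19.4]), (0.68, [431.6, 109.1, 22.8]), (0.62, [442.1, 251.5, 23.7]), (0.49, [454.0, 286.9, 23.0])]
wrist cup2_mouth [(0.85, [393.3, 100.5, 22.7]), (0.84, [574.0, 304.5, 22.7])]
[528.5 156.7 143.6] [ 0.66   0.78  -0.796  2.196 -1.099  0.234  0.741]
row [-0.0175, -0.0648, 0.3966] [-0.0183, 0.0061, 0.001] rows>=2.4
row [-0.0137, -0.0533, 0.5963] [-0.0183, 0.0061, 0.001] rows>=3.6
```

View pics/w2.png

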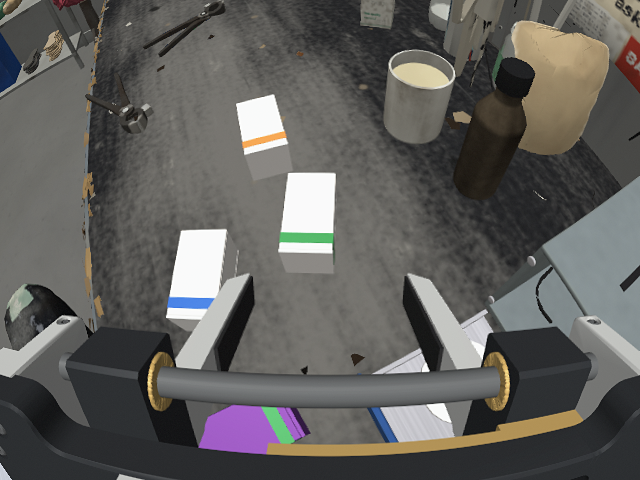

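The cup is centred between the fingers, but joints 5 and 6 are at their limits. I fit a simple kinematic model to check which lean is reachable.

```bash
cat > kin.py <<'E'
from h import *
from scipy.optimize import least_squares
import itertools
S=[([-1.231,.628,.038,1.517,-.027,.996,-.02],[256.57,597.24,205.48],[.2015,.9795,-.0009,-.0002]),
([-.865,.449,.353,1.964,-.22,.764,-.334],[419.7,263.3,190.6],[.689,.725,0,0]),
([-.113,.646,.295,1.784,-.262,.752,.373],[580.5,-70,130.3],[.688,.726,0,-.001]),
([-.165,.381,.373,1.959,-.183,.835,.358],[473.1,-79.2,225],[.689,.725,-.001,-.001]),
([.66,.78,-.796,2.196,-1.099,.234,.741],[528.5,156.7,143.6],[.777,.505,.302,-.221])]
def fk(q,L,sg,c7):
    a=Rn.from_euler('z',sg[0]*q[0])*Rn.from_euler('y',q[1]); p=np.array([0,0,L[0]])+a.apply([0,0,L[1]])
    a=a*Rn.from_euler('z',sg[1]*q[2]); p=p+a.apply([L[4],0,0]); a=a*Rn.from_euler('y',q[3]); p=p+a.apply([L[5],0,L[2]])
    a=a*Rn.from_euler('z',sg[2]*q[4]); a=a*Rn.from_euler('y',q[5]); p=p+a.apply([L[6],0,L[3]])
    return p,a*Rn.from_euler('z',sg[3]*q[6]+c7)
def fit():
    best=None
    for sg in itertools.product([1,-1],repeat=4):
        for c7 in (0,np.pi/2,np.pi,-np.pi/2):
            f=lambda L:np.concatenate([np.r_[fk(q,L,sg,c7)[0]-p,200*(fk(q,L,sg,c7)[1].inv()*Rn.from_quat(o)).as_rotvec()] for q,p,o in S])
            r=least_squares(f,[300,400,400,250,0,0,0])
            if best is None or r.cost<best[0]: best=(r.cost,sg,c7,r.x)
    return best
E
python3 - <<'E'
from kin import *
b=fit();print(b)
E
```

```text
(np.float64(623.4968029900342), (-1, -1, -1, -1), 1.5707963267948966, array([ 458.17729943,  494.52581117,  318.18377547,  486.83619835,
        -30.63082573,   17.00470839, -122.13254304]))
```

```bash
cat >> kin.py <<'E'
sg=(-1,-1,-1,-1)
def fk2(q,x):
    p,R=fk(np.array(q)+np.r_[x[7:11],0,x[12:14]],x[:7],sg,np.pi/2); return p+np.array([x[14],x[15],0]),R
def res(x): return np.concatenate([np.r_[fk2(q,x)[0]-p,400*(fk2(q,x)[1].inv()*Rn.from_quat(o)).as_rotvec()] for q,p,o in S])
def fit2(): return least_squares(lambda x:np.r_[res(x),20*x[7:14],.02*x[14:16],.02*x[4:7]],np.r_[400,400,350,350,np.zeros(12)])
E
python3 - <<'E'
from kin import *
r=fit2();print(r.cost,np.round(r.x,3));print(np.round(res(r.x),1))
E
```

```text
54.45107995831088 [ 3.43051e+02  5.49488e+02  3.94248e+02  3.55910e+02  2.84600e+00
  1.37500e+01 -6.80200e+00  1.90000e-02 -5.00000e-03  1.30000e-02
  3.00000e-03  0.00000e+00  8.00000e-03  2.90000e-02  3.83600e+00
 -4.59400e+00]
[-1.9  0.   1.4 -1.2  2.9 -0.3 -1.6 -0.8 -1.1 -0.9  1.2 -1.3 -0.  -1.3
 -0.8 -2.1  1.3 -0.5  4.   2.7 -1.7 -1.4  0.4 -1.3 -0.4 -0.7  2.1  5.2
  1.7  3.4]
```

```bash
cat >> kin.py <<'E'
X=fit2().x
lo=np.array([-3.06,-.37,-1.25,.18,-1.1,.23,-2.94])+.03; hi=np.array([3.06,2.12,1.32,2.47,4.24,1.98,2.94])-.03
def ik(p,R,q0=None,n=12):
    R=R if isinstance(R,Rn) else Rn.from_matrix(R); rng=np.random.default_rng(0); best=None
    for i in range(n):
        s0=np.clip(q0,lo,hi) if (i==0 and q0 is not None) else rng.uniform(lo,hi)
        r=least_squares(lambda q:np.r_[fk2(q,X)[0]-p,300*(fk2(q,X)[1].inv()*R).as_rotvec()],s0,bounds=(lo,hi))
        if best is None or r.cost<best[0]: best=(r.cost,r.x)
        if i==0 and r.cost<1: break
    return round(best[0],1),np.round(best[1],2)
E
python3 - <<'E'
from kin import *
q0=arm.observe()['qpos']; F=np.diag([-1,-1,1.])
cups={'g':((553,269),64.5),'b':((440,252),66.5),'y':((545,394),82.3)}
for k,(c,az) in cups.items():
    for al in(45,30,20):
        p,R,z=pick(c,az,al)
        print(k,al,ik(p,R,q0),ik(p-80*z,R,q0),'flip',ik(p,R@F,q0)[0])
for al in(45,30,20):
    for i in(3,2,1):
        a=np.arctan2(pegs[i][1],pegs[i][0]); d=np.array([np.cos(a),np.sin(a),0])
        z=np.cos(np.radians(al))*d-np.sin(np.radians(al))*np.array([0,0,1]); y=np.cross(z,[0,0,-1.]); R=frame(z,y) # x down
        for h in(80,160): 
            p=pegs[i]*[1,1,0]+[0,0,h]+18.8*z
            print('place',al,i,h,ik(p,R,q0),'flip',ik(p,R@F,q0)[0])
E
```

```text
Still running in the background as job /tmp/bash_jobs.1000/5ee2186feca5 (pid 879). You'll get a notice when it ends.
```

```bash
cat /tmp/bash_jobs.1000/*/stdout | tail -12; kill -- -$(cat /tmp/bash_jobs.1000/5ee2186feca5/pid)
```

```bash
cat >> kin2.py <<'E'
def err(q,p,R):
    a,B=fk(q); return np.r_[p-a,300*Rn.from_matrix(R@B.T).as_rotvec()]
def follow(q,wps,sub=8):
    "min-norm differential IK along poses; returns joint track"
    q=np.array(q,float);tr=[]
    for p,R in wps:
        for _ in range(sub):
            e=err(q,p,R);J=np.array([(err(q+1e-4*d,p,R)-e)/-1e-4 for d in np.eye(7)]).T
            dq=J.T@np.linalg.solve(J@J.T+50*np.eye(6),e); dq*=min(1,.06/np.abs(dq).max()); q=np.clip(q+dq,lo-.03,hi+.03)
        tr.append((q.copy(),np.linalg.norm(err(q,p,R))))
    return tr
def rowsfor(wps,s):
    R0=Rn.from_quat(s['eef_rot']).as_matrix();p0=np.array(s['position']); out=[]
    # relative to model pose at start to cancel model offset
    for p,R in wps:
        out.append(np.round(np.r_[R0.T@(p-p0)/300,Rn.from_matrix(R0.T@R).as_rotvec()/np.pi],3).tolist())
    return out
E
cat > t.py <<'E'
from kin2 import *
s=arm.observe();q0=np.array(s['qpos']); print(np.round(fk(q0)[0],1),np.round(q0,2))
p,R,z=pick((553,269),64.5,45)
c,qd=ik(p-110*z,R,[[.5,1.2,-1,2.15,2.2,.5,-2.4],[.3,.8,-.7,2.3,2.4,.6,-2.4]]); print('D',c,qd)
qd=np.array(qd)
for name,mids in(('direct',[]),('viaB',[np.array([.1,.6,-.2,1.9,.6,.5,-.9])])):
    K=[q0]+mids+[qd]; tr=[]
    for a,b in zip(K,K[1:]): tr+=[a+(b-a)*t for t in np.linspace(0,1,36//(len(K)-1)+1)[1:]]
    w=[fk(q) for q in tr]; f=follow(q0,w)
    print(name,'minz',min(x[0][2] for x in w))
    for i in range(2,len(w),4): print(np.round(w[i][0]).tolist(),np.round(tr[i],2).tolist(),np.round(f[i][0],2).tolist(),round(f[i][1],1))
E
timeout 200 python3 t.py
```

```text
[527.8 157.  146.2] [ 0.66  0.78 -0.8   2.2  -1.1   0.23  0.74]
D 0.0 [0.75, 1.18, -1.15, 2.26, 2.2, 0.29, -2.45]
direct minz 58.31683440472074
[501.0, 166.0, 135.0] [0.67, 0.81, -0.83, 2.2, -0.82, 0.24, 0.48] [0.59, 0.76, -0.71, 2.2, -1.03, 0.32, 0.67] 0.0
[470.0, 171.0, 118.0] [0.68, 0.86, -0.87, 2.21, -0.46, 0.24, 0.12] [0.52, 0.76, -0.62, 2.2, -0.95, 0.38, 0.6] 0.0
[448.0, 169.0, 101.0] [0.69, 0.9, -0.91, 2.22, -0.09, 0.25, -0.23] [0.46, 0.76, -0.55, 2.21, -0.89, 0.41, 0.55] 0.0
[436.0, 164.0, 85.0] [0.7, 0.95, -0.94, 2.22, 0.28, 0.26, -0.59] [0.42, 0.76, -0.51, 2.22, -0.87, 0.39, 0.53] 0.0
[436.0, 160.0, 71.0] [0.71, 0.99, -0.98, 2.23, 0.64, 0.26, -0.94] [0.4, 0.78, -0.51, 2.23, -0.87, 0.33, 0.54] 0.0
[447.0, 159.0, 61.0] [0.72, 1.04, -1.02, 2.24, 1.01, 0.27, -1.3] [0.43, 0.81, -0.56, 2.24, -0.92, 0.23, 0.58] 0.0
[467.0, 164.0, 58.0] [0.73, 1.08, -1.06, 2.24, 1.38, 0.28, -1.65] [0.47, 0.84, -0.64, 2.25, -1.1, 0.23, 0.8] 45.9
[492.0, 177.0, 65.0] [0.74, 1.12, -1.1, 2.25, 1.74, 0.28, -2.01] [0.62, 0.94, -0.87, 2.27, -1.1, 0.23, 0.92] 134.6
[517.0, 196.0, 82.0] [0.75, 1.17, -1.14, 
[... 424 characters left out ...]
5, 0.46, 0.2] 0.0
[581.0, 0.0, 104.0] [0.19, 0.63, -0.3, 1.95, 0.32, 0.46, -0.63] [-0.17, 0.62, 0.21, 1.95, -0.35, 0.46, -0.01] 0.0
[614.0, -53.0, 114.0] [0.14, 0.63, -0.25, 1.92, 0.69, 0.49, -0.99] [-0.33, 0.66, 0.41, 1.92, -0.24, 0.4, -0.15] 0.0
[585.0, -23.0, 46.0] [0.28, 0.76, -0.46, 2.0, 1.04, 0.44, -1.33] [-0.21, 0.73, 0.23, 2.01, -0.32, 0.24, -0.08] 0.0
[560.0, 36.0, 7.0] [0.43, 0.89, -0.68, 2.08, 1.4, 0.4, -1.68] [-0.0, 0.77, -0.07, 2.09, -0.5, 0.23, 0.1] 65.7
[540.0, 113.0, 12.0] [0.57, 1.02, -0.89, 2.16, 1.76, 0.35, -2.02] [0.31, 0.83, -0.5, 2.17, -0.8, 0.23, 0.43] 125.7
[526.0, 187.0, 67.0] [0.71, 1.15, -1.1, 2.24, 2.11, 0.3, -2.36] [0.68, 1.02, -1.0, 2.26, -1.1, 0.23, 0.97] 197.4
```

```bash
cat > t.py <<'E'
from kin2 import *
s=arm.observe();q0=np.array(s['qpos'])
qd=np.array([.75,1.18,-1.15,2.26,2.2,.29,-2.45])
for j6,b in((.8,.35),(1.1,.2),(1.3,.1)):
    K=[q0]+[np.array(k) for k in([-.2,b,0,1.9,0,j6,.2],[-.2,b,0,2.0,1.57,j6,-.7],[-.1,b+.15,-.1,2.25,2.7,j6,-1.3])]; tr=[]
    for a,c in zip(K,K[1:]): tr+=[a+(c-a)*t for t in np.linspace(0,1,13)[1:]]
    w=[fk(q) for q in tr]; f=follow(q0,w)
    print(j6,'minz',min(x[0][2] for x in w))
    for i in range(3,len(w),4): print(np.round(w[i][0]).tolist(),np.round(tr[i],2).tolist(),np.round(f[i][0],2).tolist(),round(f[i][1],1))
E
timeout 200 python3 t.py
```

```text
0.8 minz 145.17087513078468
[518.0, 175.0, 148.0] [0.37, 0.64, -0.53, 2.1, -0.73, 0.42, 0.56] [0.36, 0.63, -0.51, 2.1, -0.76, 0.43, 0.58] 0.0
[509.0, 149.0, 174.0] [0.09, 0.49, -0.27, 2.0, -0.37, 0.61, 0.38] [0.08, 0.49, -0.25, 2.0, -0.38, 0.61, 0.39] 0.0
[521.0, 83.0, 247.0] [-0.2, 0.35, 0.0, 1.9, 0.0, 0.8, 0.2] [-0.16, 0.35, -0.05, 1.9, 0.03, 0.8, 0.17] 0.0
[543.0, -41.0, 263.0] [-0.2, 0.35, 0.0, 1.93, 0.52, 0.8, -0.1] [-0.31, 0.35, 0.14, 1.93, 0.46, 0.78, -0.04] 0.0
[601.0, -125.0, 320.0] [-0.2, 0.35, 0.0, 1.97, 1.05, 0.8, -0.4] [-0.45, 0.37, 0.33, 1.97, 0.93, 0.7, -0.31] 0.0
[676.0, -146.0, 398.0] [-0.2, 0.35, 0.0, 2.0, 1.57, 0.8, -0.7] [-0.56, 0.38, 0.48, 2.0, 1.5, 0.62, -0.69] 0.0
[706.0, -125.0, 386.0] [-0.17, 0.4, -0.03, 2.08, 1.95, 0.8, -0.9] [-0.54, 0.44, 0.47, 2.08, 1.98, 0.6, -1.02] 0.0
[725.0, -73.0, 356.0] [-0.13, 0.45, -0.07, 2.17, 2.32, 0.8, -1.1] [-0.44, 0.47, 0.34, 2.16, 2.43, 0.67, -1.29] 0.0
[721.0, 1.0, 308.0] [-0.1, 0.5, -0.1, 2.25, 2.7, 0.8, -1.3] [-0.32, 0.51, 0.19, 2.25, 2.81, 0.75, -1.48] 0.0
1.1 minz 153.17481330975187
[497.0, 190.0, 176.0] [0.37, 0.59, -0.
[... 1289 characters left out ...]
38, 1.9, 0.03, 1.3, 0.15] 0.0
[386.0, -113.0, 393.0] [-0.2, 0.1, 0.0, 1.93, 0.52, 1.3, -0.1] [0.11, 0.1, -0.34, 1.93, 0.55, 1.32, -0.14] 0.0
[449.0, -229.0, 494.0] [-0.2, 0.1, 0.0, 1.97, 1.05, 1.3, -0.4] [0.07, 0.1, -0.3, 1.97, 1.06, 1.33, -0.42] 0.0
[528.0, -262.0, 630.0] [-0.2, 0.1, 0.0, 2.0, 1.57, 1.3, -0.7] [0.06, 0.1, -0.28, 2.0, 1.58, 1.33, -0.7] 0.0
[590.0, -229.0, 671.0] [-0.17, 0.15, -0.03, 2.08, 1.95, 1.3, -0.9] [0.05, 0.15, -0.28, 2.08, 1.95, 1.34, -0.88] 0.0
[649.0, -153.0, 682.0] [-0.13, 0.2, -0.07, 2.17, 2.32, 1.3, -1.1] [0.05, 0.21, -0.28, 2.17, 2.33, 1.34, -1.07] 0.0
[688.0, -45.0, 656.0] [-0.1, 0.25, -0.1, 2.25, 2.7, 1.3, -1.3] [0.07, 0.26, -0.3, 2.25, 2.69, 1.33, -1.25] 0.0
```

```bash
cat > t.py <<'E'
from kin2 import *
s=arm.observe();q0=np.array(s['qpos'])
K=[q0]+[np.array(k) for k in([-.2,.2,0,1.9,0,1.1,.2],[-.2,.0,0,2.2,1.57,1.1,-.7],[-.1,.35,-.1,2.4,2.7,.8,-1.3])]
N=[1,4,4]; off=fk(q0)[0]-np.array(s['position']); tr=[];f=[];q=q0
prev=(np.array(s['position']),Rn.from_quat(s['eef_rot']).as_matrix())
for a,c,n in zip(K,K[1:],N):
    w=[fk(a+(c-a)*(i+1)/n) for i in range(n)]
    for p,R in w: 
        print(np.round(p).tolist(),'z',np.round(R[:,2],2).tolist(),np.round(np.r_[prev[1].T@(p-prev[0])/300,Rn.from_matrix(prev[1].T@R).as_rotvec()/np.pi],3).tolist())
    prev=w[-1]
    ww=[fk(a+(c-a)*(i+1)/16) for i in range(16)]; t=follow(q,ww); q=t[-1][0]; print(np.round(q,2),t[-1][1], 'maxx',max(x[0][0] for x in ww))
E
timeout 200 python3 t.py
```

```text
[425.0, 67.0, 316.0] z [-0.06, -0.01, -1.0] [0.095, -0.222, -0.693, 0.106, -0.24, -0.238]
[ 0.02  0.21 -0.26  1.9   0.05  1.1   0.14] 2.1229014372767002e-13 maxx 525.0216713984992
[417.0, -57.0, 333.0] z [0.0, -0.35, -0.94] [-0.369, -0.188, -0.052, 0.021, -0.109, 0.014]
[430.0, -158.0, 386.0] z [0.13, -0.62, -0.77] [-0.696, -0.289, -0.226, 0.016, -0.219, 0.02]
[459.0, -223.0, 464.0] z [0.31, -0.79, -0.54] [-0.928, -0.3, -0.489, -0.015, -0.324, 0.016]
[495.0, -241.0, 553.0] z [0.51, -0.82, -0.26] [-1.028, -0.231, -0.79, -0.069, -0.417, -0.003]
[-0.07 -0.   -0.13  2.2   1.57  1.1  -0.7 ] 2.2973490572129353e-13 maxx 494.9971170708067
[562.0, -205.0, 538.0] z [0.67, -0.72, -0.18] [0.07, 0.249, 0.026, -0.061, -0.022, -0.034]
[617.0, -148.0, 495.0] z [0.81, -0.56, -0.18] [0.248, 0.486, 0.001, -0.128, -0.021, -0.07]
[648.0, -80.0, 428.0] z [0.89, -0.37, -0.26] [0.52, 0.668, -0.075, -0.195, 0.001, -0.107]
[647.0, -8.0, 343.0] z [0.91, -0.15, -0.4] [0.855, 0.76, -0.198, -0.258, 0.043, -0.146]
[ 0.01  0.36 -0.24  2.4   2.66  0.82 -1.23] 1.5615717705675753e-13 maxx 651.5555196575287
```

>>> servo_tool --pt "0.095 -0.222 -0.693 0.106 -0.24 -0.238" --pt "0.095 -0.222 -0.693 0.106 -0.24 -0.238" --pt "0.095 -0.222 -0.693 0.106 -0.24 -0.238" --pt "0.095 -0.222 -0.693 0.106 -0.24 -0.238" --pt "0.095 -0.222 -0.693 0.106 -0.24 -0.238" --pt "0.095 -0.222 -0.693 0.106 -0.24 -0.238" --pt "0.095 -0.222 -0.693 0.106 -0.24 -0.238" --pt "0.095 -0.222 -0.693 0.106 -0.24 -0.238" --pt "0.095 -0.222 -0.693 0.106 -0.24 -0.238" --pt "0.095 -0.222 -0.693 0.106 -0.24 -0.238" --pt "0.095 -0.222 -0.693 0.106 -0.24 -0.238"

```text
t: 12.4
position: [424.6, 64.5, 315.3]
eef_rot: [0.556, 0.831, -0.022, -0.024]
force: [-1.4, -0.4, -1.0]
width: 80.4
finger_force: 0.0
```

>>> servo_tool --pt "-0.369 -0.188 -0.052 0.021 -0.109 0.014" --pt "-0.369 -0.188 -0.052 0.021 -0.109 0.014" --pt "-0.369 -0.188 -0.052 0.021 -0.109 0.014" --pt "-0.696 -0.289 -0.226 0.016 -0.219 0.02" --pt "-0.696 -0.289 -0.226 0.016 -0.219 0.02" --pt "-0.696 -0.289 -0.226 0.016 -0.219 0.02" --pt "-0.928 -0.3 -0.489 -0.015 -0.324 0.016" --pt "-0.928 -0.3 -0.489 -0.015 -0.324 0.016" --pt "-0.928 -0.3 -0.489 -0.015 -0.324 0.016" --pt "-1.0 -0.231 -0.79 -0.069 -0.417 -0.003" --pt "-1.0 -0.231 -0.79 -0.069 -0.417 -0.003" --pt "-1.0 -0.231 -0.79 -0.069 -0.417 -0.003" --pt "-1.0 -0.231 -0.79 -0.069 -0.417 -0.003"

```text
t: 13.7
position: [489.1, -237.7, 550.5]
eef_rot: [0.423, 0.674, -0.272, 0.541]
force: [-0.7, 0.3, -0.7]
width: 80.0
finger_force: 0.0
```

```bash
sed -i 's/^K=.*/K=[q0,np.array([-.1,.35,-.1,2.4,2.7,.8,-1.3])]/; s/^N=.*/N=[4];tr=[];f=[];q=q0;off=0/' t.py; timeout 100 python3 t.py; python3 -c "
from kin2 import *
s=st();print(np.round(s['qpos'],2),np.round(s['position']),np.round(fk(s['qpos'])[0]))"
```

```text
[550.0, -183.0, 525.0] z [0.65, -0.74, -0.18] [0.12, 0.258, -0.027, -0.058, -0.025, -0.03]
[611.0, -133.0, 489.0] z [0.8, -0.57, -0.18] [0.269, 0.505, -0.031, -0.13, -0.024, -0.063]
[646.0, -71.0, 426.0] z [0.9, -0.36, -0.25] [0.521, 0.688, -0.087, -0.199, -0.001, -0.102]
[647.0, -8.0, 343.0] z [0.91, -0.15, -0.4] [0.844, 0.77, -0.185, -0.26, 0.042, -0.146]
[ 0.02  0.36 -0.25  2.4   2.65  0.83 -1.23] 1.3724030265547658e-13 maxx 650.9404857620626
[-0.14  0.03 -0.19  2.23  1.5   1.24 -0.75] [ 489. -238.  550.] [ 473. -212.  533.]
```

>>> servo_tool --pt "0.07 0.249 0.026 -0.061 -0.022 -0.034" --pt "0.07 0.249 0.026 -0.061 -0.022 -0.034" --pt "0.07 0.249 0.026 -0.061 -0.022 -0.034" --pt "0.248 0.486 0.001 -0.128 -0.021 -0.07" --pt "0.248 0.486 0.001 -0.128 -0.021 -0.07" --pt "0.248 0.486 0.001 -0.128 -0.021 -0.07" --pt "0.52 0.668 -0.075 -0.195 0.001 -0.107" --pt "0.52 0.668 -0.075 -0.195 0.001 -0.107" --pt "0.52 0.668 -0.075 -0.195 0.001 -0.107" --pt "0.855 0.76 -0.198 -0.258 0.043 -0.146" --pt "0.855 0.76 -0.198 -0.258 0.043 -0.146" --pt "0.855 0.76 -0.198 -0.258 0.043 -0.146" --pt "0.855 0.76 -0.198 -0.258 0.043 -0.146"

```text
t: 15.0
position: [646.4, -5.1, 345.2]
eef_rot: [0.036, 0.835, -0.074, 0.545]
force: [-0.0, 0.2, -1.8]
width: 79.6
finger_force: 0.0
```

```bash
cat > t.py <<'E'
from kin2 import *
s=st();q=np.array(s['qpos']);print(np.round(q,2),np.round(s['position']),np.round(fk(q)[0]))
p0=np.array(s['position']);R0=Rn.from_quat(s['eef_rot'])
for nm,c,az in(('g',(552,268.5),64.7),('b',(440.5,251.5),66.7),('y',(545,394),82.3)):
    p,R,z=pick(c,az,45); print(nm,'pre110');plan(p-110*z,R,s)
    # simulate straight path from current
    key=Rn.from_matrix(R); rv=(R0.inv()*key).as_rotvec()
    w=[(p0+(p-110*z-p0)*t,(R0*Rn.from_rotvec(rv*t)).as_matrix()) for t in np.linspace(.1,1,10)]+[(p-d*z,R) for d in(80,50,25,0)]
    f=follow(q,w); print([round(x[1],1) for x in f],np.round(f[9][0],2),np.round(f[-1][0],2))
E
timeout 200 python3 t.py
```

```text
[ 0.37  0.47 -0.89  2.46  2.34  1.13 -0.92] [646.  -5. 345.] [616.   5. 338.]
g pre110
row [0.9295, 0.7065, -0.1517] [0.1063, 0.4292, 0.6697] rows>=16.8
[np.float64(0.0), np.float64(0.0), np.float64(0.0), np.float64(0.0), np.float64(0.0), np.float64(0.0), np.float64(0.0), np.float64(2.4), np.float64(0.4), np.float64(0.0), np.float64(0.0), np.float64(0.0), np.float64(0.0), np.float64(0.0)] [ 0.78  1.25 -1.24  2.26  2.05  0.38 -2.28] [ 0.62  1.48 -1.23  2.15  2.23  0.54 -2.36]
b pre110
row [1.078, 0.5962, -0.4712] [0.1037, 0.4369, 0.6584] rows>=16.7
[np.float64(0.0), np.float64(0.0), np.float64(0.0), np.float64(0.0), np.float64(0.0), np.float64(0.0), np.float64(0.0), np.float64(0.0), np.float64(3.0), np.float64(34.4), np.float64(14.4), np.float64(0.0), np.float64(0.0), np.float64(0.0)] [ 0.87  1.31 -1.25  2.47  2.28  0.52 -2.48] [ 0.66  1.54 -1.22  2.41  2.47  0.71 -2.56]
y pre110
row [0.9033, 1.1056, -0.1759] [0.0836, 0.4914, 0.5683] rows>=15.8
[np.float64(0.0), np.float64(0.0), np.float64(0.0), np.float64(0.0), np.float64(0.0), np.float64(0.0), np.float64(0.0), np.float64(0.0), np.float64(0.0), np.float64(35.4), np.float64(56.8), np.float64(75.5), np.float64(83.6), np.float64(16.4)] [ 0.48  1.14 -1.06  2.04  0.96  0.23 -1.15] [ 0.32  1.32 -1.04  1.94  1.75  0.23 -1.89]
```

```bash
cat > refit.py <<'E'
import json,os
import kin2; from kin2 import *
S=[([-1.231,.628,.038,1.517,-.027,.996,-.02],[256.57,597.24,205.48],[.2015,.9795,-.0009,-.0002]),
([-.865,.449,.353,1.964,-.22,.764,-.334],[419.7,263.3,190.6],[.689,.725,0,0]),
([-.113,.646,.295,1.784,-.262,.752,.373],[580.5,-70,130.3],[.688,.726,0,-.001]),
([-.165,.381,.373,1.959,-.183,.835,.358],[473.1,-79.2,225],[.689,.725,-.001,-.001]),
([.66,.78,-.796,2.196,-1.099,.234,.741],[528.5,156.7,143.6],[.777,.505,.302,-.221]),
([-.14,.03,-.19,2.23,1.5,1.24,-.75],[489.1,-237.7,550.5],[.423,.674,-.272,.541])]
if os.path.exists('S.json'): S+=json.load(open('S.json'))
s=st(); S.append((list(map(float,s['qpos'])),list(map(float,s['position'])),list(map(float,s['eef_rot'])))); json.dump(S[6:],open('S.json','w'))
def fkx(q,x):
    q=np.array(q)+x[7:14]
    a=rz(-q[0])@ry(q[1]); p=np.array([x[14],x[15],x[0]])+a[:,2]*x[1]
    a=a@rz(-q[2]); p=p+a[:,0]*x[4]+a[:,1]*x[16]; a=a@ry(q[3]); p=p+a[:,0]*x[5]+a[:,2]*x[2]
    a=a@rz(-q[4]); p=p+a[:,1]*x[17]; a=a@ry(q[5]); p=p+a[:,0]*x[6]+a[:,2]*x[3]
    return p,a@rz(-q[6]+np.pi/2)
def res(x):
    o=[]
    for q,p,u in S:
        a,B=fkx(q,x); o.append(np.r_[a-p,300*Rn.from_matrix(B.T@Rn.from_quat(u).as_matrix()).as_rotvec()])
    return np.concatenate(o)
r=least_squares(lambda x:np.r_[res(x),20*x[7:14],.05*x[14:18],.03*x[4:7]],np.r_[343,549,394,356,np.zeros(14)])
print(np.round(r.x,3)); print(np.round(res(r.x).reshape(-1,6),1)); json.dump(list(r.x),open('X.json','w'))
E
python3 refit.py
```

```text
[ 3.46958e+02  5.65726e+02  3.86907e+02  3.81258e+02 -6.06800e+00
  1.44190e+01 -7.65600e+00  2.00000e-03  2.00000e-03  2.00000e-03
 -1.00000e-03 -1.00000e-03  0.00000e+00  5.00000e-03  3.93500e+00
 -3.07000e+00 -1.92540e+01 -1.44100e+00]
[[ 0.   1.6 -0.9  0.6 -0.1  0.3]
 [-2.5 -3.5  0.8  0.1 -0.2 -0.1]
 [ 0.4  0.1  0.7 -0.3 -0.1  0.2]
 [-1.   1.3 -0.3  0.3  0.2 -0. ]
 [ 2.4 -0.2 -0.3  0.4  0.  -0.2]
 [ 1.8  0.4  0.4 -0.5  0.6 -1.1]
 [-1.1  0.3 -0.4 -1.4 -0.7  0.8]]
```

```bash
python3 - <<'E'
t=open('kin2.py').read()
a=t.index('def fk(q):');b=t.index('lo=np.array')
t=t[:a]+'''import json,os
if os.path.exists('X.json'): X=json.load(open('X.json'))
def fk(q):
    x=X;q=np.array(q)+x[7:14]
    a=rz(-q[0])@ry(q[1]); p=np.array([x[14],x[15],x[0]])+a[:,2]*x[1]
    a=a@rz(-q[2]); p=p+a[:,0]*x[4]+a[:,1]*x[16]; a=a@ry(q[3]); p=p+a[:,0]*x[5]+a[:,2]*x[2]
    a=a@rz(-q[4]); p=p+a[:,1]*x[17]; a=a@ry(q[5]); p=p+a[:,0]*x[6]+a[:,2]*x[3]
    return p,a@rz(-q[6]+np.pi/2)
'''+t[b:]
open('kin2.py','w').write(t)
E
cat > t.py <<'E'
from kin2 import *
s=st();q=np.array(s['qpos']);print(np.round(q,2),np.round(s['position']),np.round(fk(q)[0]))
p0=np.array(s['position']);R0=Rn.from_quat(s['eef_rot'])
def path(q,p0,R0,p,R,n=10):
    rv=(R0.inv()*Rn.from_matrix(R)).as_rotvec()
    return [(p0+(p-p0)*t,(R0*Rn.from_rotvec(rv*t)).as_matrix()) for t in np.linspace(1/n,1,n)]
for nm,c,az in(('g',(552,268.5),64.7),('b',(440.5,251.5),66.7),('y',(545,394),82.3)):
  for al in(50,45,40,35,30):
    p,R,z=pick(c,az,al)
    w=path(q,p0,R0,p-90*z,R)+[(p-d*z,R) for d in(60,30,0)]
    f=follow(q,w); print(nm,al,[int(x[1]) for x in f],np.round(f[9][0],2),np.round(f[-1][0],2))
    # then lift & place on peg3
    if f[-1][1]<3:
        pp,RR,zz=place(pegs[2],al,170); g=f[-1][0]; w=[(p+[0,0,100],R)]*2+path(g,p+[0,0,100],Rn.from_matrix(R),pp,RR)+[(pp-[0,0,d],RR) for d in(30,60,90)]
        f=follow(g,w,16); print('   place',[int(x[1]) for x in f],np.round(f[-4][0],2),np.round(f[-1][0],2))
E
timeout 300 python3 t.py
```

```text
[ 0.37  0.47 -0.89  2.46  2.34  1.13 -0.92] [646.  -5. 345.] [645.  -5. 345.]
g 50 [0, 0, 0, 0, 0, 0, 0, 0, 0, 29, 11, 3, 0] [ 0.82  1.38 -1.25  2.3   2.2   0.46 -2.33] [ 0.67  1.51 -1.25  2.21  2.37  0.54 -2.43]
   place [10, 2, 23, 121, 0, 0, 0, 0, 0, 0, 0, 0, 0, 0, 0] [ 0.63  0.74 -0.98  2.34  2.21  0.76 -0.55] [ 0.58  0.99 -0.93  2.37  2.41  0.99 -0.64]
g 45 [0, 0, 0, 0, 0, 0, 0, 0, 0, 11, 3, 0, 0] [ 0.75  1.26 -1.25  2.28  2.1   0.45 -2.35] [ 0.61  1.43 -1.24  2.19  2.24  0.57 -2.41]
   place [2, 0, 3, 0, 0, 0, 0, 0, 0, 0, 0, 0, 0, 0, 0] [ 0.58  0.76 -0.92  2.41  2.41  0.87 -0.74] [ 0.53  1.02 -0.85  2.43  2.58  1.11 -0.8 ]
g 40 [0, 0, 0, 0, 0, 0, 0, 0, 0, 0, 0, 0, 0] [ 0.66  1.13 -1.2   2.25  1.98  0.4  -2.35] [ 0.55  1.33 -1.19  2.17  2.14  0.55 -2.42]
   place [0, 0, 0, 0, 0, 0, 0, 0, 0, 0, 0, 1, 9, 11, 8] [ 0.53  0.8  -0.85  2.47  2.57  1.02 -0.89] [ 0.47  1.07 -0.77  2.47  2.72  1.27 -0.91]
g 35 [0, 0, 0, 0, 0, 0, 0, 0, 0, 0, 0, 0, 0] [ 0.55  0.98 -1.06  2.21  1.84  0.3  -2.32] [ 0.45  1.2  -1.09  2.14  2.05  0.48 -2.45]
   place [0, 0, 0, 0, 0, 0, 0, 0, 0, 0, 3, 43, 46, 43
[... 2354 characters left out ...]
.68]
y 40 [0, 0, 0, 0, 0, 0, 0, 0, 0, 23, 43, 42, 2] [ 0.37  1.04 -1.    2.03  1.06  0.23 -1.35] [ 0.25  1.2  -0.99  1.96  1.67  0.23 -1.92]
   place [0, 0, 0, 0, 0, 0, 0, 0, 0, 0, 0, 2, 9, 11, 9] [ 0.61  0.87 -1.    2.47  2.49  1.09 -0.76] [ 0.54  1.13 -0.9   2.47  2.67  1.32 -0.79]
y 35 [0, 0, 0, 0, 0, 0, 0, 0, 0, 0, 7, 21, 17] [ 0.31  1.   -1.    2.    1.01  0.27 -1.37] [ 0.15  1.1  -0.88  1.94  1.41  0.23 -1.76]
y 30 [0, 0, 0, 0, 0, 0, 0, 0, 0, 0, 0, 0, 1] [ 0.26  0.97 -1.03  1.95  0.99  0.4  -1.41] [ 0.07  1.04 -0.81  1.91  1.15  0.23 -1.57]
   place [0, 0, 0, 0, 0, 0, 0, 0, 0, 0, 34, 77, 74, 66, 53] [ 0.34  0.9  -0.59  2.47  2.85  1.38 -1.16] [ 0.3   1.18 -0.5   2.47  2.97  1.62 -1.15]
```

```bash
cat > t.py <<'E'
from kin2 import *
s=st();p,R,z=pick((552,268.5),64.7,43);plan(p+[0,0,140],R,s)
q=np.array(s['qpos']);p0=np.array(s['position']);R0=Rn.from_quat(s['eef_rot']);rv=(R0.inv()*Rn.from_matrix(R)).as_rotvec()
w=[(p0+(p+[0,0,140]-p0)*t,(R0*Rn.from_rotvec(rv*t)).as_matrix()) for t in np.linspace(.1,1,10)]+[(p+[0,0,d],R) for d in(100,60,30,0)]
f=follow(q,w); print([int(x[1]) for x in f],np.round(f[9][0],2))
E
python3 t.py
```

```text
row [0.692, 0.9345, -0.1714] [0.1174, 0.4228, 0.6648] rows>=16.7
[0, 0, 0, 0, 0, 0, 0, 0, 30, 131, 74, 0, 0, 0] [ 0.45  0.77 -0.89  2.17  1.36  0.23 -1.91]
```

```bash
cat > t.py <<'E'
from kin2 import *
s=st();p,R,z=pick((552,268.5),64.7,43);R0=Rn.from_quat(s['eef_rot']);rv=(R0.inv()*Rn.from_matrix(R)).as_rotvec()
q=np.array(s['qpos']);p0=np.array(s['position'])
for b,up in((80,0),(60,20),(40,40),(30,60),(80,30)):
    pre=p-b*z+[0,0,up]; w=[(p0+(pre-p0)*t,(R0*Rn.from_rotvec(rv*t)).as_matrix()) for t in np.linspace(.1,1,10)]+[(pre+(p-pre)*t,R) for t in(.3,.6,1)]
    f=follow(q,w); print(b,up,np.round(pre),[int(x[1]) for x in f],np.round(f[9][0],2)); plan(pre,R,s)
E
python3 t.py
```

```text
80 0 [532. 226.  71.] [0, 0, 0, 0, 0, 0, 0, 0, 0, 3, 0, 0, 0] [ 0.7   1.24 -1.25  2.26  2.06  0.47 -2.35]
row [0.9751, 0.7842, -0.1075] [0.1174, 0.4228, 0.6648] rows>=16.7
60 20 [538. 239.  76.] [0, 0, 0, 0, 0, 0, 0, 0, 0, 2, 0, 0, 0] [ 0.67  1.22 -1.25  2.25  2.06  0.46 -2.37]
row [0.95, 0.8259, -0.1036] [0.1174, 0.4228, 0.6648] rows>=16.7
40 40 [544. 251.  82.] [0, 0, 0, 0, 0, 0, 0, 0, 0, 0, 0, 0, 0] [ 0.65  1.21 -1.25  2.23  2.05  0.46 -2.39]
row [0.925, 0.8677, -0.0998] [0.1174, 0.4228, 0.6648] rows>=16.7
30 60 [547. 257.  94.] [0, 0, 0, 0, 0, 0, 0, 0, 0, 0, 0, 0, 0] [ 0.63  1.16 -1.24  2.22  2.03  0.42 -2.41]
row [0.882, 0.8858, -0.1111] [0.1174, 0.4228, 0.6648] rows>=16.7
80 30 [532. 226. 101.] [0, 0, 0, 0, 0, 0, 0, 0, 2, 0, 0, 0, 0] [ 0.7   1.14 -1.24  2.26  2.    0.39 -2.35]
row [0.8837, 0.7758, -0.147] [0.1174, 0.4228, 0.6648] rows>=16.7
```

>>> servo_tool --pt "0.294 0.295 -0.037 0.0391 0.1409 0.2216" --pt "0.294 0.295 -0.037 0.0391 0.1409 0.2216" --pt "0.294 0.295 -0.037 0.0391 0.1409 0.2216" --pt "0.294 0.295 -0.037 0.0391 0.1409 0.2216" --pt "0.294 0.295 -0.037 0.0391 0.1409 0.2216" --pt "0.294 0.295 -0.037 0.0391 0.1409 0.2216" --pt "0.588 0.591 -0.074 0.0783 0.2819 0.4432" --pt "0.588 0.591 -0.074 0.0783 0.2819 0.4432" --pt "0.588 0.591 -0.074 0.0783 0.2819 0.4432" --pt "0.588 0.591 -0.074 0.0783 0.2819 0.4432" --pt "0.588 0.591 -0.074 0.0783 0.2819 0.4432" --pt "0.588 0.591 -0.074 0.0783 0.2819 0.4432" --pt "0.882 0.886 -0.111 0.1174 0.4228 0.6648" --pt "0.882 0.886 -0.111 0.1174 0.4228 0.6648" --pt "0.882 0.886 -0.111 0.1174 0.4228 0.6648" --pt "0.882 0.886 -0.111 0.1174 0.4228 0.6648" --pt "0.882 0.886 -0.111 0.1174 0.4228 0.6648" --pt "0.882 0.886 -0.111 0.1174 0.4228 0.6648" --pt "0.882 0.886 -0.111 0.1174 0.4228 0.6648" --pt "0.882 0.886 -0.111 0.1174 0.4228 0.6648"

```text
t: 17.0
position: [546.1, 255.6, 91.3]
eef_rot: [0.787, 0.497, 0.308, -0.196]
force: [0.6, 0.1, -0.3]
width: 79.8
finger_force: 0.0
```

```bash
cat > t.py <<'E'
from kin2 import *
im,s=grab('wrist','w3.png'); print(np.round(s['position']),np.round(s['qpos'],2))
marks('wrist',['cup2','cup2_mouth'],s)
p,R,z=pick((552,268.5),64.7,43);plan(p,R,s)
E
python3 t.py
```

```text
[546. 256.  91.] [ 0.6   1.13 -1.22  2.22  2.06  0.4  -2.47]
wrist cup2 [(0.75, [551.3, 266.2, 20.6]), (0.62, [547.4, 397.3, 21.0])]
wrist cup2_mouth [(0.56, [574.1, 305.3, 25.5])]
row [-0.1254, 0.0002, 0.2431] [-0.0005, 0.0011, -0.001] rows>=1.6
```

View pics/w3.png

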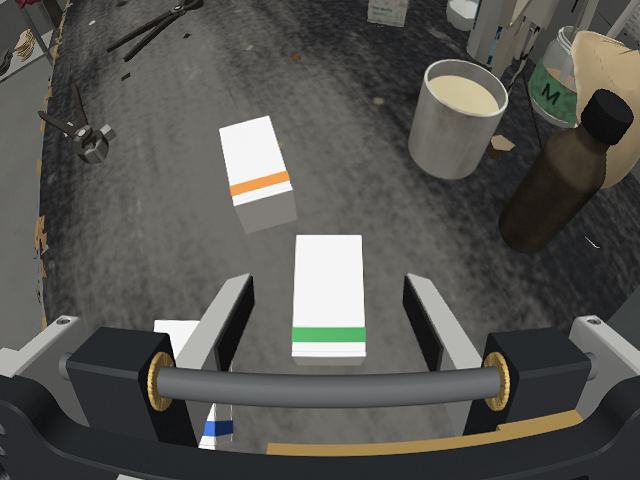

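The green cup is square and centred between the fingers (columns 295–365), and the far cup's band is orange (cup0). I go down and grip.

>>> servo_tool --pt "-0.06 0 0.12 0 0 0" --pt "-0.125 0 0.243 0 0 0" --pt "-0.125 0 0.243 0 0 0" --pt "-0.125 0 0.243 0 0 0" --pt "-0.125 0 0.243 0 0 0"

```text
t: 17.65
position: [553.9, 280.0, 17.1]
eef_rot: [0.784, 0.501, 0.31, -0.198]
force: [-0.3, -0.3, 0.4]
width: 80.0
finger_force: 0.0
```

>>> servo_tool --pt "0 0 0 0 0 0" --pt "0 0 0 0 0 0" --pt "0 0 0 0 0 0" --pt "0 0 0 0 0 0" --pt "0 0 0 0 0 0" --pt "0 0 0 0 0 0" --claw 0.3 --squeeze 20

```text
t: 18.25
position: [553.8, 279.7, 14.8]
eef_rot: [0.784, 0.5, 0.309, -0.198]
force: [0.6, -2.5, 2.9]
width: 45.6
finger_force: 20.0
```

```bash
cat > pl.py <<'E'
import sys; from kin2 import *
i=int(sys.argv[1]);al=float(sys.argv[2]);up=float(sys.argv[3]) # peg, alpha, height of cup centre+5 grasp
s=st();q=np.array(s['qpos']);p0=np.array(s['position']);R0=Rn.from_quat(s['eef_rot'])
az=float(sys.argv[4]) if len(sys.argv)>4 else None
p,R,z=place(pegs[i],al,up,az);rv=(R0.inv()*Rn.from_matrix(R)).as_rotvec()
print(np.round(p0),np.round(q,2),s['width'],s['finger_force']);plan(p,R,s)
w=[(p0+(p-p0)*t,(R0*Rn.from_rotvec(rv*t)).as_matrix()) for t in np.linspace(.1,1,10)]+[(p-[0,0,d],R) for d in(30,60,up-84)]
f=follow(q,w);print([int(x[1]) for x in f],np.round(f[9][0],2),np.round(f[-1][0],2))
E
python3 pl.py 3 43 185
```

```text
[554. 280.  15.] [ 0.55  1.34 -1.2   2.19  2.25  0.53 -2.51] 45.638853047493434 20.000623539090157
row [-0.0175, 0.4795, -0.7363] [-0.025, -0.2839, -0.7244] rows>=16.3
[0, 0, 2, 9, 0, 0, 0, 0, 0, 0, 0, 0, 0] [ 0.13  0.61 -0.45  2.42  2.75  0.73 -1.17] [ 0.1   0.9  -0.43  2.45  2.84  1.04 -1.2 ]
```

>>> servo_tool --pt "0.07 0 -0.075 0 0 0" --pt "0.136 0 -0.146 0 0 0" --pt "0.2 0 -0.21 0 0 0" --pt "0.2 0 -0.21 0 0 0" --pt "0.2 0 -0.21 0 0 0"

```text
t: 18.75
position: [554.0, 280.0, 101.2]
eef_rot: [0.784, 0.5, 0.309, -0.198]
force: [-0.4, -0.1, -1.8]
width: 46.1
finger_force: 20.0
```

```bash
python3 pl.py 3 43 190
```

```text
[554. 280. 101.] [ 0.54  1.1  -1.2   2.2   2.06  0.38 -2.51] 46.10105997847006 19.999904818832874
row [-0.2049, 0.4799, -0.5385] [-0.0255, -0.2836, -0.7242] rows>=16.3
[14, 55, 5, 0, 0, 0, 0, 0, 0, 0, 0, 0, 0] [ 0.35  0.67 -0.79  2.42  2.52  0.81 -0.88] [ 0.29  0.99 -0.73  2.45  2.68  1.13 -0.93]
```

>>> servo_tool --pt "-0.068 0.16 -0.18 -0.0085 -0.0945 -0.2414" --pt "-0.068 0.16 -0.18 -0.0085 -0.0945 -0.2414" --pt "-0.068 0.16 -0.18 -0.0085 -0.0945 -0.2414" --pt "-0.068 0.16 -0.18 -0.0085 -0.0945 -0.2414" --pt "-0.068 0.16 -0.18 -0.0085 -0.0945 -0.2414" --pt "-0.068 0.16 -0.18 -0.0085 -0.0945 -0.2414" --pt "-0.137 0.32 -0.359 -0.017 -0.189 -0.4828" --pt "-0.137 0.32 -0.359 -0.017 -0.189 -0.4828" --pt "-0.137 0.32 -0.359 -0.017 -0.189 -0.4828" --pt "-0.137 0.32 -0.359 -0.017 -0.189 -0.4828" --pt "-0.137 0.32 -0.359 -0.017 -0.189 -0.4828" --pt "-0.137 0.32 -0.359 -0.017 -0.189 -0.4828" --pt "-0.205 0.48 -0.5385 -0.0255 -0.2836 -0.7242" --pt "-0.205 0.48 -0.5385 -0.0255 -0.2836 -0.7242" --pt "-0.205 0.48 -0.5385 -0.0255 -0.2836 -0.7242" --pt "-0.205 0.48 -0.5385 -0.0255 -0.2836 -0.7242" --pt "-0.205 0.48 -0.5385 -0.0255 -0.2836 -0.7242" --pt "-0.205 0.48 -0.5385 -0.0255 -0.2836 -0.7242" --pt "-0.205 0.48 -0.5385 -0.0255 -0.2836 -0.7242" --pt "-0.205 0.48 -0.5385 -0.0255 -0.2836 -0.7242"

```text
t: 20.75
position: [617.0, 78.7, 173.5]
eef_rot: [-0.058, 0.917, 0.026, 0.395]
force: [0.2, -0.2, 0.1]
width: 45.7
finger_force: 20.0
```

```bash
python3 pl.py 3 43 190
python3 - <<'E'
from kin2 import *
im,s=grab('wrist','w4.png');marks('wrist',['cup0','cup2_mouth','peg0'],s)
im,_=grab('side','s4.png');marks('side',['cup0','cup2_mouth','peg0'],s)
im,_=grab('top','t4.png');marks('top',['cup0','cup2_mouth','peg0'],s)
E
```

```text
[617.  79. 173.] [ 0.46  0.76 -1.01  2.43  2.37  0.92 -0.71] 45.732909142349015 19.999257400631905
row [-0.0141, -0.0015, -0.003] [0.0009, -0.0021, -0.0001] rows>=0.1
[0, 0, 0, 0, 0, 0, 0, 0, 0, 0, 0, 0, 0] [ 0.47  0.76 -1.01  2.42  2.38  0.92 -0.7 ] [ 0.39  1.07 -0.91  2.45  2.59  1.2  -0.76]
wrist cup0 [(0.74, [607.3, 79.4, 182.0])]
wrist cup2_mouth [(0.98, [609.9, 76.2, 138.4])]
wrist peg0 [(0.9, [610.7, -24.3, 37.3]), (0.76, [614.8, -121.5, 39.1])]
side cup0 [(0.89, [431.3, 113.8, 24.2]), (0.72, [402.6, 280.4, 23.7]), (0.65, [609.4, 77.9, 186.2]), (0.61, [544.9, 395.6, 24.7])]
side cup2_mouth [(0.73, [392.1, 106.2, 18.4]), (0.62, [616.3, 77.9, 146.0]), (0.4, [421.5, 312.0, 22.6])]
side peg0 [(0.92, [608.5, 81.4, 33.6]), (0.85, [617.1, -122.4, 35.3]), (0.74, [607.9, -25.0, 36.7]), (0.71, [621.8, -219.7, 31.8]), (0.35, [405.8, -279.1, 1.0])]
top cup0 [(0.96, [435.8, 105.9, 25.8]), (0.7, [398.7, 281.5, 28.0]), (0.63, [545.6, 395.7, 25.3]), (0.59, [613.3, 82.0, 188.0]), (0.55, [473.0, -76.4, 50.3]), (0.38, [723.5, 362.4, 1.6])]
top cup2_mouth [(0.72, [390.1, 101.5, 21.6]), (0.67, [613.4, 74.9, 145.7])]
top peg0 [(0.91, [614.3, -123.3, 41.9]), (0.84, [610.0, 74.1, 30.1]), (0.79, [610.4, -24.3, 36.4]), (0.7, [619.2, -222.2, 34.5]), (0.59, [609.7, 77.4, 187.5])]
```

View pics/w4.png

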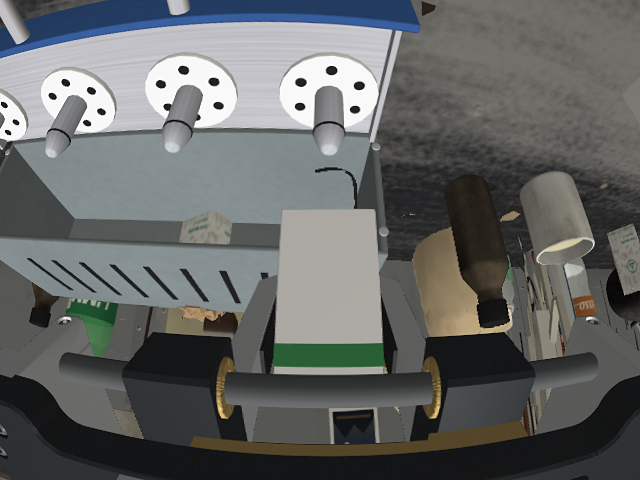

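The green cup hangs mouth down over peg3, with peg tip in line in the wrist view. The nets show the blue cup knocked to about (400,281). I lower this cup by 100 mm.

>>> servo_tool --pt "0.05 0 0.044 0 0 0" --pt "0.1 0 0.089 0 0 0" --pt "0.15 0 0.134 0 0 0" --pt "0.2 0 0.178 0 0 0" --pt "0.23 0 0.206 0 0 0" --pt "0.248 0 0.222 0 0 0" --pt "0.248 0 0.222 0 0 0" --pt "0.248 0 0.222 0 0 0"

```text
t: 22.15
position: [617.2, 78.8, 77.0]
eef_rot: [-0.057, 0.915, 0.026, 0.398]
force: [0.3, 0.2, -0.6]
width: 45.8
finger_force: 20.0
```

Run:
```python
from kin2 import *
im,s=grab('wrist','w5.png');marks('wrist',['cup2_mouth','peg0'],s)
R=Rn.from_quat(s['eef_rot']);g=np.array(s['position'])-18.8*R.as_matrix()[:,2];print('grasp',np.round(g,1),'tool',np.round(R.as_matrix(),3).tolist(),np.round(s['force'],1),s['width'],'upvec in tool per 100mm',np.round(R.inv().apply([0,0,100])/300,3))
```

```text
wrist cup2_mouth [(0.97, [611.9, 73.4, 44.2])]
wrist peg0 [(0.97, [612.4, -24.2, 38.1]), (0.9, [616.1, -120.7, 39.9]), (0.6, [605.7, 79.6, 35.4])]
grasp [603.6  77.1  89.9] tool [[-0.677, -0.125, 0.725], [-0.084, 0.992, 0.093], [-0.731, 0.003, -0.683]] [ 0.3  0.2 -0.6] 45.76000828455888 upvec in tool per 100mm [-0.244  0.001 -0.228]
```

>>> servo_tool --pt "0.008 0 0.006 0 0 0" --pt "0.014 0 0.011 0 0 0" --pt "0.014 0 0.011 0 0 0" --pt "0.014 0 0.011 0 0 0"

```text
t: 22.7
position: [616.8, 78.8, 72.0]
eef_rot: [-0.057, 0.915, 0.026, 0.398]
force: [-0.1, -0.2, -0.6]
width: 45.9
finger_force: 20.0
```

>>> servo_tool --pt "0.0025 0 0.0023 0 0 0" --pt "0.005 0 0.0045 0 0 0" --pt "0.005 0 0.0045 0 0 0"

```text
t: 23.0
position: [616.7, 78.7, 69.8]
eef_rot: [-0.058, 0.915, 0.026, 0.398]
force: [-0.5, -0.8, -0.7]
width: 45.9
finger_force: 20.0
```

>>> servo_tool --pt "0.0025 0 0.0023 0 0 0" --pt "0.005 0 0.0045 0 0 0" --pt "0.005 0 0.0045 0 0 0"

```text
t: 23.3
position: [616.7, 78.8, 67.7]
eef_rot: [-0.057, 0.915, 0.026, 0.398]
force: [-0.1, -0.4, 0.7]
width: 45.4
finger_force: 20.0
```

>>> servo_tool --pt "0.0025 0 0.0023 0 0 0" --pt "0.005 0 0.0045 0 0 0" --pt "0.005 0 0.0045 0 0 0"

```text
t: 23.6
position: [617.8, 78.8, 67.8]
eef_rot: [-0.058, 0.914, 0.026, 0.4]
force: [-1.3, -1.5, 7.7]
width: 45.5
finger_force: 20.0
```

Contact at z = 67.7 with 7.7 N. I release the cup and back off along the tool.

>>> servo_tool --pt "-0.004 0 -0.004 0 0 0" --pt "-0.004 0 -0.004 0 0 0" --pt "-0.004 0 -0.004 0 0 0" --pt "-0.004 0 -0.004 0 0 0" --pt "-0.004 0 -0.004 0 0 0" --claw 0.75

```text
t: 24.1
position: [616.5, 78.7, 67.3]
eef_rot: [-0.058, 0.915, 0.026, 0.398]
force: [0.2, -0.7, 0.7]
width: 70.5
finger_force: 0.0
```

>>> servo_tool --pt "0 0 -0.07 0 0 0" --pt "0 0 -0.15 0 0 0" --pt "0 0 -0.28 0 0 0" --pt "0 0 -0.4 0 0 0" --pt "-0.1 0 -0.6 0 0 0" --pt "-0.1 0 -0.6 0 0 0" --pt "-0.1 0 -0.6 0 0 0" --pt "-0.1 0 -0.6 0 0 0"

```text
t: 24.9
position: [558.5, 70.8, 242.8]
eef_rot: [-0.059, 0.924, 0.023, 0.378]
force: [0.3, -0.4, 0.0]
width: 70.4
finger_force: 0.0
```

```bash
python3 - <<'E'
from kin2 import *
im,s=grab('wrist','w6.png');marks('wrist',['cup2','cup2_mouth','peg0'],s)
im,_=grab('side','s6.png');marks('side',['cup0','cup2_mouth','peg0'],s)
for o in cupaxes('side'): print(o)
im,_=grab('top','t6.png')
marks('top',['cup0','cup1_mouth'],s)
for o in cupaxes('top'): print(o)
a=cv2.imread('pics/s6.png')[150:470,200:480];b=cv2.imread('pics/t6.png')[150:330,140:420]
cv2.imwrite('pics/m6.png',np.vstack([cv2.resize(b,(560,360))[:240],cv2.resize(a,(560,640))[:340]]))
E
timeout 100 python3 refit.py | tail -4
```

```text
wrist cup2 [(0.89, [612.3, 77.8, 74.0]), (0.86, [545.7, 397.8, 23.6]), (0.5, [613.5, -26.0, 35.8])]
wrist cup2_mouth [(0.71, [611.4, 72.9, 35.3])]
wrist peg0 [(0.74, [621.3, -220.5, 35.2]), (0.72, [616.7, -121.7, 39.2]), (0.6, [615.5, -23.3, 37.8])]
side cup0 [(0.94, [434.1, 115.6, 25.1]), (0.91, [545.5, 395.1, 20.4]), (0.57, [403.9, 280.3, 25.9])]
side cup2_mouth [(0.78, [612.9, 80.9, 33.0]), (0.64, [391.8, 103.2, 16.2])]
side peg0 [(0.8, [614.3, -23.8, 36.6]), (0.79, [608.9, 79.6, 31.9]), (0.63, [616.8, -121.6, 35.3]), (0.62, [620.2, -221.4, 29.8])]
(0.98, 'hue', np.float64(136.0), 'n', 877, 'c', [605.6, 52.3], 'az', -86.9, 'lw', 107.4, 55.8)
(0.84, 'hue', np.float64(212.0), 'n', 1031, 'c', [406.2, 289.2], 'az', 61.3, 'lw', 107.6, 45.2)
(0.72, 'hue', np.float64(48.0), 'n', 1252, 'c', [545.3, 403.0], 'az', 82.3, 'lw', 99.1, 48.4)
(0.56, 'hue', np.float64(280.0), 'n', 1123, 'c', [435.5, 122.7], 'az', -173.6, 'lw', 96.5, 72.4)
(0.47, 'hue', -1, 'n', 1759, 'c', [724.7, 361.0], 'az', 98.1, 'lw', 106.5, 76.1)
top cup0 [(0.8, [608.5, 79.3, 81.3]), (0.76, [399.3, 283.5, 27.3]), (0.45, [432.1, 107.8, 25.3])]
top cup1_mouth [(0.8, [424.5, 320.2, 22.6]), (0.42, [607.9, 74.8, 37.2])]
(0.77, 'hue', np.float64(206.0), 'n', 662, 'c', [403.5, 277.1], 'az', 60.3, 'lw', 88.5, 52.9)
(0.68, 'hue', np.float64(2.0), 'n', 96, 'c', [526.4, -367.5], 'az', 89.6, 'lw', 55.3, 13.1)
(0.62, 'hue', -1, 'n', 382, 'c', [613.4, 77.2], 'az', 7.7, 'lw', 54.3, 48.7)
(0.6, 'hue', np.float64(52.0), 'n', 599, 'c', [545.6, 391.4], 'az', 82.4, 'lw', 92.7, 43.9)
(0.5, 'hue', np.float64(288.0), 'n', 138, 'c', [408.7, 111.8], 'az', 179.5, 'lw', 33.4, 30.9)
 [ 2.5 -0.2 -0.2  0.4 -0.1 -0.2]
 [ 1.5  0.8  0.6 -0.2  0.6 -1.2]
 [-1.1 -0.3 -0.1 -1.1 -0.7  0.6]
 [ 0.1  0.8 -0.5 -0.6 -0.5  0. ]]
```

View pics/m6.png

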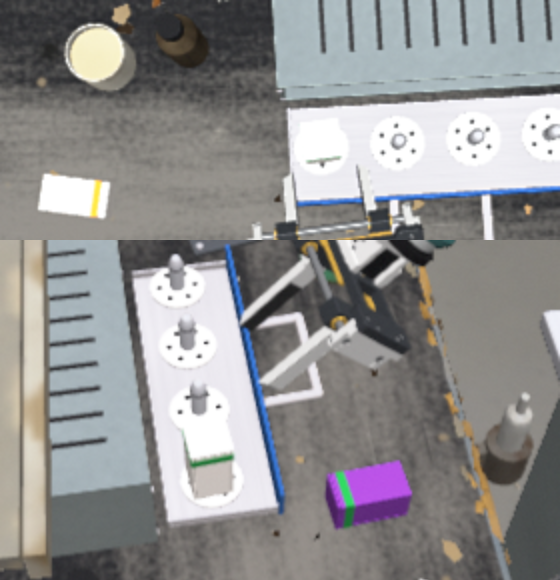

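Green hangs square on peg3. The blue cup now lies at about (402,281) with its mouth at 61°. I check which approaches work for it and for the orange cup.

```bash
sed -i 's/613\.2,-73,36/614,-72.3,36/' h.py
cat > pk.py <<'E'
import sys; from kin2 import *
c=(float(sys.argv[1]),float(sys.argv[2]));az=float(sys.argv[3])
s=st();q=np.array(s['qpos']);p0=np.array(s['position']);R0=Rn.from_quat(s['eef_rot']);print(np.round(q,2))
for al in map(float,sys.argv[4].split(',')):
  for b,up in((30,60),(60,30),(0,60),(80,0)):
    p,R,z=pick(c,az,al,h=24); rv=(R0.inv()*Rn.from_matrix(R)).as_rotvec()
    pre=p-b*z+[0,0,up]; w=[(p0+(pre-p0)*t,(R0*Rn.from_rotvec(rv*t)).as_matrix()) for t in np.linspace(.1,1,10)]+[(pre+(p-pre)*t,R) for t in(.3,.6,1)]
    f=follow(q,w); print(al,b,up,np.round(pre),[int(x[1]) for x in f],np.round(f[9][0],2),np.round(f[-1][0],2)); plan(pre,R,s)
E
timeout 200 python3 pk.py 402 281.5 61 45,43,40; echo; timeout 200 python3 pk.py 545.5 395 82.3 45,43,40
```

```text
[ 0.65  0.56 -1.25  2.47  2.09  0.77 -0.55]
45.0 30 60 [396. 270.  92.] [0, 0, 0, 0, 1, 5, 17, 43, 93, 143, 133, 119, 97] [ 0.52  1.24 -1.25  2.47  2.46  0.93 -2.94] [ 0.45  1.53 -1.25  2.47  2.61  1.11 -2.94]
row [0.6714, 0.7257, 0.0371] [-0.0044, 0.2649, 0.7454] rows>=16.6
45.0 60 30 [385. 252.  83.] [0, 0, 0, 1, 2, 6, 20, 63, 115, 164, 150, 128, 97] [ 0.58  1.26 -1.25  2.47  2.48  0.94 -2.94] [ 0.45  1.53 -1.25  2.47  2.61  1.11 -2.94]
row [0.7217, 0.6686, 0.0289] [-0.0044, 0.2649, 0.7454] rows>=16.6
45.0 0 60 [406. 289.  71.] [0, 0, 0, 1, 2, 6, 14, 29, 71, 116, 112, 105, 96] [ 0.46  1.33 -1.25  2.47  2.48  1.01 -2.94] [ 0.45  1.53 -1.25  2.47  2.61  1.11 -2.94]
row [0.6909, 0.7826, 0.117] [-0.0044, 0.2649, 0.7454] rows>=16.6
45.0 80 0 [379. 239.  67.] [0, 0, 0, 1, 2, 7, 33, 79, 128, 177, 160, 134, 97] [ 0.61  1.32 -1.25  2.47  2.51  0.96 -2.94] [ 0.45  1.53 -1.25  2.47  2.61  1.11 -2.94]
row [0.7785, 0.6305, 0.0472] [-0.0044, 0.2649, 0.7454] rows>=16.6
43.0 30 60 [396. 270.  92.] [0, 0, 0, 0, 1, 4, 13, 33, 80, 130, 122, 108, 87] [ 0.5   1.2  -1.25  2.47  2.4   0.91 -2.94] [ 0.43 
[... 3709 characters left out ...]
0.0237, 0.3209, 0.6231] rows>=14.7
40.0 60 30 [541. 364.  86.] [0, 0, 0, 0, 0, 0, 0, 0, 0, 10, 21, 6, 0] [ 0.33  1.05 -1.03  2.01  1.13  0.23 -1.45] [ 0.25  1.21 -0.99  1.96  1.69  0.23 -1.94]
row [0.3138, 0.9741, 0.4161] [0.0237, 0.3209, 0.6231] rows>=14.7
40.0 0 60 [546. 402.  70.] [0, 0, 0, 0, 0, 0, 0, 0, 0, 13, 4, 0, 0] [ 0.25  1.08 -1.    1.97  1.29  0.23 -1.64] [ 0.25  1.21 -1.    1.96  1.69  0.23 -1.93]
row [0.3273, 1.0982, 0.4775] [0.0237, 0.3209, 0.6231] rows>=14.7
40.0 80 0 [540. 351.  71.] [0, 0, 0, 0, 0, 0, 0, 0, 0, 13, 12, 1, 0] [ 0.36  1.07 -1.02  2.02  1.21  0.23 -1.5 ] [ 0.25  1.21 -1.    1.96  1.69  0.24 -1.93]
row [0.3558, 0.9326, 0.4433] [0.0237, 0.3209, 0.6231] rows>=14.7
```

```bash
cat > t.py <<'E'
from kin2 import *
s=st();q0=np.array(s['qpos'])
sd=[[.4,1.4,-1.1,2.4,2.5,1.1,.2],[.2,1.3,-.8,2.4,2.6,1.,.2],[0,1.2,-.5,2.4,2.8,1.,.2],[-.4,1.2,0,2.4,3,1.2,.2],[-.8,1.2,.8,2.4,3.5,1,.2]]
for al in(45,40,35,30,20,10):
    for Fm,nm in((F,'flip'),(np.eye(3),'norm')):
        p,R,z=pick((402,281.5),61,al,h=24); 
        print(al,nm,ik(p,R@Fm,sd),ik(p+[0,0,60],R@Fm,sd))
for i in(2,1):
    p,R,z=place(pegs[i],41,83);print('place flip',i,ik(p,R@F,[[.4,1.,-.8,2.4,2.6,1.1,2.3],[0,1,-.2,2.4,2.9,1.2,2.0]]),ik(p+[0,0,100],R@F,[[.4,1.,-.8,2.4,2.6,1.1,2.3],[0,1,-.2,2.4,2.9,1.2,2.0]]))
E
timeout 200 python3 t.py
```

```text
45 flip (np.float64(851.9), [0.23, 1.12, -0.68, 2.44, 3.3, 0.63, -0.61]) (np.float64(971.9), [0.24, 0.91, -0.72, 2.44, 3.31, 0.47, -0.78])
45 norm (np.float64(851.9), [0.23, 1.12, -0.68, 2.44, 3.3, 0.63, 2.53]) (np.float64(971.9), [0.24, 0.91, -0.72, 2.44, 3.31, 0.47, 2.36])
40 flip (np.float64(541.4), [0.07, 1.0, -0.55, 2.44, 3.3, 0.61, -0.79]) (np.float64(549.7), [0.09, 0.81, -0.61, 2.44, 3.32, 0.44, -0.91])
40 norm (np.float64(541.4), [0.07, 1.0, -0.55, 2.44, 3.3, 0.61, 2.35]) (np.float64(549.7), [0.09, 0.81, -0.61, 2.44, 3.32, 0.44, 2.23])
35 flip (np.float64(240.1), [-0.08, 0.92, -0.43, 2.44, 3.31, 0.57, -0.93]) (np.float64(206.6), [-0.05, 0.74, -0.49, 2.44, 3.32, 0.41, -1.02])
35 norm (np.float64(240.1), [-0.08, 0.92, -0.43, 2.44, 3.31, 0.57, 2.21]) (np.float64(206.6), [-0.05, 0.74, -0.49, 2.44, 3.32, 0.41, 2.12])
30 flip (np.float64(40.4), [-0.22, 0.86, -0.32, 2.44, 3.31, 0.54, -1.05]) (np.float64(18.6), [-0.18, 0.7, -0.38, 2.44, 3.32, 0.38, -1.11])
30 norm (np.float64(40.4), [-0.22, 0.86, -0.32, 2.44, 3.31, 0.54, 2.1]) (np.float64(18.6), [-0.18, 0.7, -0.38, 2.44, 3.32, 0.38, 2.03])
20 flip (np.float64(0.0), [0.19, 1.14, -1.2, 2.37, 1.9, 0.86, 0.33]) (np.float64(0.0), [0.21, 0.93, -1.19, 2.35, 1.71, 0.7, 0.42])
20 norm (np.float64(0.0), [-0.55, 0.78, 0.02, 2.36, 3.72, 0.35, 1.52]) (np.float64(0.0), [-0.6, 0.62, 0.09, 2.34, 4.2, 0.26, 1.02])
10 flip (np.float64(0.0), [0.12, 1.1, -1.21, 2.24, 1.56, 0.92, 0.56]) (np.float64(0.0), [0.11, 0.88, -1.13, 2.22, 1.33, 0.74, 0.72])
10 norm (np.float64(144.3), [-0.77, 0.78, 0.22, 2.29, 4.21, 0.26, 0.93]) (np.float64(738.0), [-0.8, 0.66, 0.26, 2.35, 4.21, 0.26, 0.93])
place flip 2 (np.float64(37.9), [-0.21, 0.92, 0.26, 2.44, 3.24, 1.04, 1.31]) (np.float64(1.8), [-0.24, 0.64, 0.3, 2.44, 3.28, 0.77, 1.32])
place flip 1 (np.float64(0.0), [0.59, 1.0, -0.69, 2.43, 2.73, 1.14, 2.18]) (np.float64(0.0), [0.65, 0.72, -0.77, 2.41, 2.57, 0.88, 2.24])
```

Orange can be gripped directly at 41°. Blue is too close in, so I will grip it at a small lean later, move it out and regrip. Orange next.

```bash
cat > t.py <<'E'
from kin2 import *
s=st();p,R,z=pick((545.5,395),82.3,41,h=24);plan(p+[0,0,60],R,s)
R0=Rn.from_quat(s['eef_rot']);rv=(R0.inv()*Rn.from_matrix(R)).as_rotvec()/np.pi;d=R0.inv().apply(p+[0,0,60]-np.array(s['position']))/300
for t in(1/3,2/3,.85): print(np.round(d*t,3).tolist(),np.round(rv*t,4).tolist())
E
python3 t.py
```

```text
row [0.3267, 1.099, 0.4771] [0.0183, 0.3245, 0.6243] rows>=14.7
[0.109, 0.366, 0.159] [0.0061, 0.1082, 0.2081]
[0.218, 0.733, 0.318] [0.0122, 0.2163, 0.4162]
[0.278, 0.934, 0.406] [0.0155, 0.2758, 0.5306]
```

>>> servo_tool --pt "0.109 0.366 0.159 0.0061 0.1082 0.2081" --pt "0.109 0.366 0.159 0.0061 0.1082 0.2081" --pt "0.109 0.366 0.159 0.0061 0.1082 0.2081" --pt "0.109 0.366 0.159 0.0061 0.1082 0.2081" --pt "0.109 0.366 0.159 0.0061 0.1082 0.2081" --pt "0.218 0.733 0.318 0.0122 0.2163 0.4162" --pt "0.218 0.733 0.318 0.0122 0.2163 0.4162" --pt "0.218 0.733 0.318 0.0122 0.2163 0.4162" --pt "0.218 0.733 0.318 0.0122 0.2163 0.4162" --pt "0.218 0.733 0.318 0.0122 0.2163 0.4162" --pt "0.278 0.934 0.406 0.0155 0.2758 0.5306" --pt "0.278 0.934 0.406 0.0155 0.2758 0.5306" --pt "0.278 0.934 0.406 0.0155 0.2758 0.5306" --pt "0.278 0.934 0.406 0.0155 0.2758 0.5306" --claw 0.85

```text
t: 27.05
position: [548.8, 350.2, 92.9]
eef_rot: [0.628, 0.727, 0.241, -0.139]
force: [0.6, -0.3, 0.6]
width: 80.2
finger_force: 0.0
```

```bash
cat > t.py <<'E'
from kin2 import *
im,s=grab('wrist');marks('wrist',['cup0','cup0_mouth'],s)
p,R,z=pick((545.5,395),82.3,41,h=24);plan(p+[0,0,60],R,s)
q=np.array(s['qpos']);print(np.round(s['position']),np.round(q,2))
p0=np.array(s['position']);R0=Rn.from_quat(s['eef_rot']);rv=(R0.inv()*Rn.from_matrix(R)).as_rotvec()
for h in(60,50):
    pre=p+[0,0,h]; w=[(p0+(pre-p0)*t,(R0*Rn.from_rotvec(rv*t)).as_matrix()) for t in np.linspace(.1,1,10)]+[(pre+(p-pre)*t,R) for t in(.3,.6,1)]
    f=follow(q,w);print(h,[int(x[1]) for x in f],np.round(f[9][0],2),np.round(f[-1][0],2))
E
python3 t.py
```

```text
wrist cup0 [(0.9, [547.3, 396.9, 21.6])]
wrist cup0_mouth [(0.56, [549.5, 437.8, 23.0])]
row [0.1092, -0.0048, 0.1553] [0.0026, 0.0495, 0.0923] rows>=2.2
[549. 350.  93.] [ 0.31  1.02 -1.13  1.96  1.18  0.44 -1.28]
60 [0, 0, 0, 0, 0, 0, 0, 1, 5, 4, 1, 0, 0] [ 0.28  1.11 -1.04  1.97  1.37  0.23 -1.69] [ 0.27  1.23 -1.02  1.96  1.72  0.24 -1.95]
50 [0, 0, 0, 0, 0, 0, 0, 3, 4, 2, 0, 0, 0] [ 0.27  1.13 -1.04  1.97  1.44  0.23 -1.74] [ 0.27  1.23 -1.02  1.96  1.72  0.25 -1.95]
```

>>> servo_tool --pt "0.055 -0.002 0.08 0.0013 0.025 0.046" --pt "0.055 -0.002 0.08 0.0013 0.025 0.046" --pt "0.11 -0.005 0.157 0.0026 0.0495 0.0923" --pt "0.11 -0.005 0.157 0.0026 0.0495 0.0923" --pt "0.11 -0.005 0.157 0.0026 0.0495 0.0923" --pt "0.11 -0.005 0.157 0.0026 0.0495 0.0923" --pt "0.11 -0.005 0.157 0.0026 0.0495 0.0923"

```text
t: 27.9
position: [546.5, 405.0, 73.0]
eef_rot: [0.703, 0.618, 0.266, -0.23]
force: [0.1, -0.2, -0.7]
width: 80.0
finger_force: 0.0
```

```bash
cat > t.py <<'E'
from kin2 import *
im,s=grab('wrist','w7.png');marks('wrist',['cup0','cup0_mouth'],s)
p,R,z=pick((546.3,396),82.5,41,h=23);plan(p,R,s)
q=np.array(s['qpos']);print(np.round(s['position']),np.round(q,2))
E
python3 t.py
```

```text
wrist cup0 []
wrist cup0_mouth [(0.68, [549.9, 440.3, 22.5])]
row [-0.1447, 0.0021, 0.1576] [0.0012, -0.0007, 0.0013] rows>=1.3
[546. 405.  73.] [ 0.27  1.1  -1.06  1.96  1.38  0.24 -1.7 ]
```

View pics/w7.png

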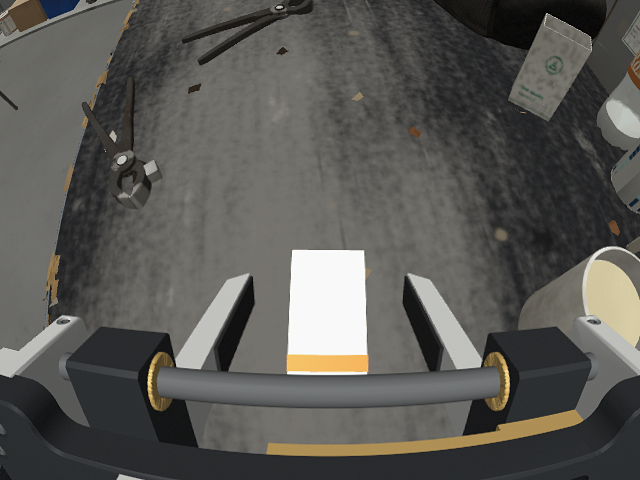

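The orange cup is centred and square (columns 290–367). I go down, grip and lift.

>>> servo_tool --pt "-0.072 0.001 0.079 0 0 0" --pt "-0.145 0.002 0.158 0 0 0" --pt "-0.145 0.002 0.158 0 0 0" --pt "-0.145 0.002 0.158 0 0 0" --pt "-0.145 0.002 0.158 0 0 0"

```text
t: 28.55
position: [546.7, 403.3, 8.2]
eef_rot: [0.704, 0.618, 0.265, -0.23]
force: [-0.3, 0.6, 0.3]
width: 79.6
finger_force: 0.0
```

>>> servo_tool --pt "0 0 0 0 0 0" --pt "0 0 0 0 0 0" --pt "0 0 0 0 0 0" --pt "0 0 0 0 0 0" --pt "0 0 0 0 0 0" --pt "0 0 0 0 0 0" --claw 0.3 --squeeze 20

```text
t: 29.15
position: [546.6, 403.3, 7.8]
eef_rot: [0.704, 0.618, 0.265, -0.231]
force: [-0.1, -0.5, 1.0]
width: 46.2
finger_force: 20.0
```

>>> servo_tool --pt "0.07 0 -0.08 0 0 0" --pt "0.131 0 -0.151 0 0 0" --pt "0.131 0 -0.151 0 0 0" --pt "0.131 0 -0.151 0 0 0"

```text
t: 29.55
position: [546.7, 402.6, 67.5]
eef_rot: [0.704, 0.618, 0.265, -0.23]
force: [0.1, 0.6, -1.8]
width: 46.2
finger_force: 20.0
```

```bash
python3 pl.py 2 41 190;python3 pl.py 2 42 160 10; python3 pl.py 2 41 190 -20
```

```text
[547. 403.  68.] [ 0.27  1.12 -1.07  1.96  1.41  0.25 -1.72] 46.21165136763297 19.999880727846175
row [-0.7939, 0.4484, -1.1766] [-0.0387, -0.3694, -0.5741] rows>=14.3
[0, 0, 0, 0, 0, 0, 0, 0, 0, 0, 0, 2, 2] [ 0.63  0.79 -1.02  2.45  2.42  1.   -0.73] [ 0.55  1.1  -0.91  2.47  2.63  1.28 -0.78]
[547. 403.  68.] [ 0.27  1.12 -1.07  1.96  1.41  0.25 -1.72] 46.21165136763297 19.999880727846175
row [-0.8529, 0.4453, -1.0943] [-0.0379, -0.3294, -0.6417] rows>=15.1
[0, 0, 0, 0, 0, 0, 0, 0, 0, 0, 0, 0, 0] [ 0.79  0.9  -1.05  2.42  2.61  0.84 -0.52] [ 0.75  1.12 -0.98  2.43  2.75  1.02 -0.51]
[547. 403.  68.] [ 0.27  1.12 -1.07  1.96  1.41  0.25 -1.72] 46.21165136763297 19.999880727846175
row [-0.805, 0.4475, -1.1862] [-0.0314, -0.4147, -0.4703] rows>=13.2
[0, 0, 0, 0, 0, 0, 0, 0, 0, 0, 0, 0, 0] [ 0.34  0.75 -0.91  2.39  2.11  1.17 -0.96] [ 0.26  1.04 -0.81  2.42  2.32  1.4  -1.11]
```

```bash
cat > t.py <<'E'
from kin2 import *
s=st();q=np.array(s['qpos']);p0=np.array(s['position']);R0=Rn.from_quat(s['eef_rot'])
p,R,z=place(pegs[2],41,235,-8);rv=(R0.inv()*Rn.from_matrix(R)).as_rotvec()
A=np.array([545,330,140]);B=np.array([550,190,230])
K=[(p0,0),(A,.25),(B,.6),(p,1)];w=[]
for (a,ta),(b,tb) in zip(K,K[1:]):
    w+=[(a+(b-a)*t,(R0*Rn.from_rotvec(rv*(ta+(tb-ta)*t))).as_matrix()) for t in(.25,.5,.75,1)]
    print(np.round(R0.inv().apply(b-p0)/300,3).tolist(),np.round(rv*tb/np.pi,4).tolist())
w+=[(p-[0,0,d],R) for d in(50,100,152)]
f=follow(q,w);print([int(x[1]) for x in f],np.round(f[11][0],2),np.round(f[-1][0],2))
E
python3 t.py
```

```text
[-0.023, 0.027, -0.34] [-0.0091, -0.0964, -0.1351]
[-0.173, 0.106, -0.869] [-0.0218, -0.2313, -0.3241]
[-0.699, 0.449, -1.293] [-0.0363, -0.3855, -0.5402]
[0, 0, 0, 0, 1, 1, 0, 0, 0, 0, 0, 0, 0, 0, 0] [ 0.6   0.67 -1.07  2.41  2.21  0.96 -0.72] [ 0.47  1.1  -0.91  2.47  2.53  1.37 -0.87]
```

>>> servo_tool --pt "-0.023 0.027 -0.34 -0.0091 -0.0964 -0.1351" --pt "-0.023 0.027 -0.34 -0.0091 -0.0964 -0.1351" --pt "-0.023 0.027 -0.34 -0.0091 -0.0964 -0.1351" --pt "-0.023 0.027 -0.34 -0.0091 -0.0964 -0.1351" --pt "-0.173 0.106 -0.869 -0.0218 -0.2313 -0.3241" --pt "-0.173 0.106 -0.869 -0.0218 -0.2313 -0.3241" --pt "-0.173 0.106 -0.869 -0.0218 -0.2313 -0.3241" --pt "-0.173 0.106 -0.869 -0.0218 -0.2313 -0.3241" --pt "-0.173 0.106 -0.869 -0.0218 -0.2313 -0.3241" --pt "-0.173 0.106 -0.869 -0.0218 -0.2313 -0.3241" --pt "-0.173 0.106 -0.869 -0.0218 -0.2313 -0.3241" --pt "-0.173 0.106 -0.869 -0.0218 -0.2313 -0.3241"

```text
t: 30.75
position: [550.2, 189.6, 228.9]
eef_rot: [0.375, 0.905, 0.105, 0.171]
force: [-0.8, -0.4, -0.0]
width: 46.0
finger_force: 20.0
```

```bash
python3 pl.py 2 41 235 -8
```

```text
[550. 190. 229.] [ 0.34  0.57 -1.17  2.07  1.16  0.79 -0.73] 45.98128771878199 19.999771696748212
row [-0.6705, -0.3426, 0.0723] [-0.0148, -0.1553, -0.2171] rows>=5.6
[0, 0, 0, 0, 0, 0, 0, 0, 0, 0, 0, 0, 0] [ 0.57  0.63 -1.    2.41  2.24  0.92 -0.77] [ 0.44  1.08 -0.86  2.47  2.54  1.34 -0.91]
```

>>> servo_tool --pt "-0.335 -0.171 0.036 -0.0074 -0.0777 -0.1086" --pt "-0.335 -0.171 0.036 -0.0074 -0.0777 -0.1086" --pt "-0.335 -0.171 0.036 -0.0074 -0.0777 -0.1086" --pt "-0.67 -0.343 0.072 -0.0148 -0.1553 -0.2171" --pt "-0.67 -0.343 0.072 -0.0148 -0.1553 -0.2171" --pt "-0.67 -0.343 0.072 -0.0148 -0.1553 -0.2171" --pt "-0.67 -0.343 0.072 -0.0148 -0.1553 -0.2171" --pt "-0.67 -0.343 0.072 -0.0148 -0.1553 -0.2171"

```text
t: 31.55
position: [625.3, -23.7, 222.7]
eef_rot: [0.064, 0.908, -0.028, 0.413]
force: [0.3, 1.1, -0.2]
width: 46.2
finger_force: 20.0
```

```bash
cat > chk.py <<'E'
import sys; from kin2 import *
# grasp point, offset to peg and rows for going down; argv: peg, fwd offset of cup axis from grasp, drop mm
i=int(sys.argv[1]);fw=float(sys.argv[2]);drop=float(sys.argv[3]);az=float(sys.argv[4]);al=float(sys.argv[5])
im,s=grab('wrist',sys.argv[6] if len(sys.argv)>6 else None);marks('wrist',['cup0_mouth','peg0'],s)
M=Rn.from_quat(s['eef_rot']).as_matrix();g=np.array(s['position'])-18.8*M[:,2]
d=np.array([M[0,2],M[1,2],0]);d/=np.linalg.norm(d);ax=g+fw*d
p,R,z=place(pegs[i],al,g[2]-drop,az); print('grasp',np.round(g,1),'cup axis',np.round(ax[:2],1),'peg',np.round(pegs[i][:2],1),'mouth z',g[2]-47.5)
plan(np.array([pegs[i][0]-fw*d[0],pegs[i][1]-fw*d[1],g[2]-drop])+18.8*z,R,s); print(np.round(s['qpos'],2),'up100',np.round(M.T@[0,0,1/3],3))
E
python3 chk.py 2 -1 142 -8 41
```

```text
wrist cup0_mouth [(0.96, [608.6, -20.5, 185.0])]
wrist peg0 [(0.87, [612.0, -25.5, 40.0]), (0.74, [620.5, -219.1, 37.7])]
grasp [611.3 -21.7 235.1] cup axis [610.3 -21.6] peg [611.5 -22.4] mouth z 187.60515744695965
row [0.3539, -0.0032, 0.3143] [0.0003, -0.0005, -0.0007] rows>=2.8
[ 0.55  0.62 -0.98  2.41  2.24  0.91 -0.78] up100 [-0.251  0.001 -0.219]
```

>>> servo_tool --pt "0.06 -0.006 0.053 0 0 0" --pt "0.12 -0.006 0.106 0 0 0" --pt "0.18 -0.006 0.16 0 0 0" --pt "0.23 -0.006 0.204 0 0 0" --pt "0.28 -0.006 0.249 0 0 0" --pt "0.32 -0.006 0.284 0 0 0" --pt "0.354 -0.006 0.314 0 0 0" --pt "0.354 -0.006 0.314 0 0 0" --pt "0.354 -0.006 0.314 0 0 0"

```text
t: 32.6
position: [628.6, -24.8, 81.7]
eef_rot: [0.063, 0.908, -0.029, 0.414]
force: [1.2, 0.6, -0.5]
width: 46.2
finger_force: 20.0
```

>>> servo_tool --pt "0.0075 0 0.0066 0 0 0" --pt "0.015 0 0.013 0 0 0" --pt "0.015 0 0.013 0 0 0" --pt "0.015 0 0.013 0 0 0"

```text
t: 33.0
position: [628.2, -25.5, 76.4]
eef_rot: [0.062, 0.907, -0.029, 0.415]
force: [0.7, -0.6, -0.9]
width: 45.7
finger_force: 20.0
```

```bash
python3 chk.py 2 -1 0 -8 41
```

```text
wrist cup0_mouth [(0.84, [610.4, -24.5, 37.8])]
wrist peg0 [(0.74, [620.6, -219.8, 36.3]), (0.66, [616.7, -121.2, 36.5])]
grasp [614.1 -23.6  88.7] cup axis [613.2 -23.4] peg [611.5 -22.4] mouth z 41.244612889450266
row [0.0041, 0.0027, -0.0046] [0.0003, 0.0007, 0.0009] rows>=0.0
[ 0.58  1.23 -1.17  2.47  2.43  1.51 -0.64] up100 [-0.252 -0.001 -0.218]
```

>>> servo_tool --pt "0.007 0 0.003 0 0 0" --pt "0.014 0 0.006 0 0 0" --pt "0.014 0 0.006 0 0 0" --pt "0.014 0 0.006 0 0 0"

```text
t: 33.55
position: [628.5, -26.1, 72.9]
eef_rot: [0.062, 0.907, -0.03, 0.416]
force: [0.7, 8.2, 21.7]
width: 45.7
finger_force: 20.0
```

>>> servo_tool --pt "0.0025 0 0.0022 0 0 0" --pt "0.005 0 0.0044 0 0 0" --pt "0.005 0 0.0044 0 0 0"

```text
t: 33.85
position: [629.3, -26.1, 72.7]
eef_rot: [0.063, 0.906, -0.03, 0.418]
force: [-1.9, -2.6, 10.2]
width: 45.5
finger_force: 20.0
```

>>> servo_tool --pt "0.0025 0 0.0022 0 0 0" --pt "0.005 0 0.0044 0 0 0" --pt "0.005 0 0.0044 0 0 0"

```text
t: 34.15
position: [630.4, -26.1, 72.4]
eef_rot: [0.063, 0.905, -0.029, 0.42]
force: [-2.0, -1.9, 15.9]
width: 45.7
finger_force: 20.0
```

>>> servo_tool --pt "-0.01 0 -0.009 0 0 0" --pt "-0.01 0 -0.009 0 0 0" --pt "-0.01 0 -0.009 0 0 0" --pt "-0.01 0 -0.009 0 0 0"

```text
t: 34.55
position: [627.7, -25.7, 72.4]
eef_rot: [0.062, 0.907, -0.029, 0.415]
force: [-2.8, 0.4, 6.5]
width: 46.0
finger_force: 20.0
```

>>> servo_tool --pt "0 0 0 0 0 0" --pt "0 0 0 0 0 0" --pt "0 0 0 0 0 0" --pt "0 0 0 0 0 0" --pt "0 0 0 0 0 0" --claw 0.75

```text
t: 35.05
position: [627.1, -25.8, 71.3]
eef_rot: [0.062, 0.908, -0.029, 0.414]
force: [-0.4, -0.5, 0.1]
width: 70.1
finger_force: 0.0
```

>>> servo_tool --pt "0 0 -0.07 0 0 0" --pt "0 0 -0.15 0 0 0" --pt "0 0 -0.28 0 0 0" --pt "0 0 -0.4 0 0 0" --pt "-0.1 0 -0.6 0 0 0" --pt "-0.1 0 -0.6 0 0 0" --pt "-0.1 0 -0.6 0 0 0" --pt "-0.1 0 -0.6 0 0 0"

```text
t: 35.85
position: [573.1, -1.9, 242.6]
eef_rot: [0.064, 0.916, -0.034, 0.395]
force: [0.1, -0.0, -0.0]
width: 70.5
finger_force: 0.0
```

```bash
cat > look.py <<'E'
import sys; from kin2 import *
n=sys.argv[1]
im,s=grab('wrist','w%s.png'%n);marks('wrist',['cup0','cup0_mouth','peg0'],s)
im,_=grab('side','s%s.png'%n);marks('side',['cup0','cup0_mouth'],s)
im,_=grab('top','t%s.png'%n);marks('top',['cup0','cup1_mouth'],s)
for o in cupaxes('top'): print(o)
a=cv2.imread('pics/s%s.png'%n)[150:350,180:480];b=cv2.imread('pics/w%s.png'%n)
cv2.imwrite('pics/m%s.png'%n,np.vstack([cv2.resize(a,(500,333))[:270],cv2.resize(b,(500,375))[:330]]))
E
python3 look.py 8
```

```text
wrist cup0 [(0.84, [615.0, -25.2, 76.0]), (0.74, [610.6, 76.4, 74.5])]
wrist cup0_mouth [(0.92, [611.4, -24.7, 35.6])]
wrist peg0 [(0.83, [626.0, -219.1, 33.8]), (0.62, [622.2, -118.7, 36.8])]
side cup0 [(0.91, [612.7, -25.3, 77.7]), (0.84, [400.1, 279.7, 25.6]), (0.81, [432.2, 113.6, 22.1]), (0.61, [610.2, 79.2, 77.7])]
side cup0_mouth [(0.91, [609.9, -22.3, 36.8]), (0.75, [725.8, 365.2, -6.2])]
top cup0 [(0.89, [613.2, 78.1, 79.6]), (0.74, [430.6, 105.2, 25.6]), (0.71, [402.0, 282.5, 26.7]), (0.65, [609.7, -25.3, 81.4]), (0.54, [613.0, 73.6, 33.4])]
top cup1_mouth [(0.91, [422.7, 320.8, 22.1])]
(0.94, 'hue', -1, 'n', 392, 'c', [616.4, -27.0], 'az', 173.0, 'lw', 55.0, 51.0)
(0.6, 'hue', np.float64(206.0), 'n', 701, 'c', [403.8, 276.4], 'az', 62.0, 'lw', 89.3, 53.6)
(0.57, 'hue', np.float64(288.0), 'n', 533, 'c', [433.3, 108.3], 'az', 8.9, 'lw', 86.3, 48.5)
(0.55, 'hue', -1, 'n', 420, 'c', [616.2, 77.9], 'az', 7.8, 'lw', 59.9, 50.2)
(0.52, 'hue', np.float64(2.0), 'n', 106, 'c', [526.4, -367.6], 'az', 89.6, 'lw', 55.3, 13.1)
```

View pics/m8.png

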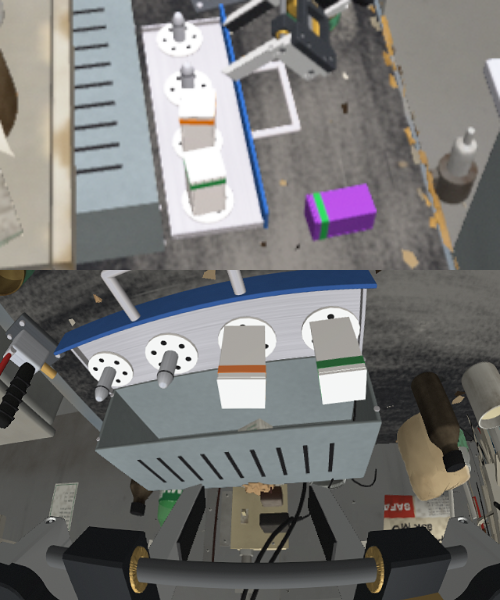

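Green and orange both sit square on pegs 3 and 2. Next is the blue cup: grip at 20°, carry it to the green cup's old spot, tilt the open gripper to 42° there and regrip.

```bash
cat > t.py <<'E'
from kin2 import *
s=st();q=np.array(s['qpos']);P=np.array(s['position']);M=Rn.from_quat(s['eef_rot']);print(np.round(q,2))
def seg(q,P,M,p,R,n=10,nm=''):
    rv=(M.inv()*Rn.from_matrix(R)).as_rotvec()
    w=[(P+(p-P)*t,(M*Rn.from_rotvec(rv*t)).as_matrix()) for t in np.linspace(1/n,1,n)]
    f=follow(q,w); print(nm,np.round(p),[int(x[1]) for x in f],np.round(f[-1][0],2)); return f[-1][0],p,Rn.from_matrix(R)
for al in(20,12):
    a=(q,P,M)
    p,R,z=pick((402,281.5),61.5,al,h=24);R=R@F
    a=seg(*a,p+[0,0,110],R,nm='pre110'); plan(p+[0,0,110],R,s)
    a=seg(*a,p,R,5,'down');a=seg(*a,p+[0,0,70],R,5,'lift')
    p,R,z=pick((552,268.5),64.7,al,h=25);R=R@F
    a=seg(*a,p+[0,0,70],R,8,'carry');a=seg(*a,p,R,5,'put')
    p,R,z=pick((552,268.5),64.7,42,h=25);R=R@F
    a=seg(*a,p,R,8,'tilt'); a=seg(*a,p+[0,0,70],R,4,'lift')
    B=a
    for az in(-11,-25,5):
        p,R,z=place(pegs[1],42,235,az);R=R@F; a=seg(*B,p,R,12,'over peg %d'%az);a=seg(*a,p-[0,0,152],R,8,'seat')
E
timeout 200 python3 t.py
```

```text
[ 0.62  0.61 -1.25  2.47  2.    1.01 -0.67]
pre110 [403. 283. 116.] [14, 22, 24, 21, 12, 0, 0, 0, 0, 0] [ 0.17  0.7  -1.05  2.32  1.46  0.45  0.63]
row [0.7745, 0.86, -0.23] [-0.2164, 0.1264, -0.3258] rows>=8.6
down [403. 283.   6.] [0, 0, 0, 0, 0] [ 0.11  1.01 -1.    2.37  1.99  0.66  0.21]
lift [403. 283.  76.] [0, 0, 0, 0, 0] [ 0.13  0.8  -1.    2.34  1.71  0.49  0.41]
carry [553. 270.  77.] [0, 0, 0, 0, 0, 0, 0, 0] [ 0.28  0.91 -1.02  2.    1.19  0.55  1.26]
put [553. 270.   7.] [0, 0, 0, 0, 0] [ 0.2   0.99 -0.88  2.01  1.42  0.44  1.07]
tilt [555. 275.  11.] [0, 0, 0, 0, 0, 0, 0, 0] [ 0.54  1.31 -1.13  2.18  2.29  0.49  0.58]
lift [555. 275.  81.] [0, 0, 0, 0] [ 0.54  1.12 -1.15  2.19  2.14  0.37  0.59]
over peg -11 [ 630. -125.  222.] [19, 86, 22, 0, 0, 0, 0, 0, 0, 0, 0, 0] [ 0.77  0.6  -0.91  2.36  2.38  0.72  2.41]
seat [ 630. -125.   70.] [0, 0, 0, 0, 0, 0, 0, 0] [ 0.67  1.04 -0.82  2.42  2.65  1.15  2.31]
over peg -25 [ 629. -128.  222.] [25, 71, 0, 0, 0, 0, 0, 0, 0, 0, 0, 0] [ 0.55  0.59 -0.85  2.33  2.1   0.9   2.32]
seat [ 629. -128.   70.] [0, 0, 0, 0, 0, 0, 0, 0] [ 0.4
[... 843 characters left out ...]
t [555. 275.  81.] [0, 0, 0, 0] [ 0.56  1.17 -1.21  2.19  2.05  0.44  0.69]
over peg -11 [ 630. -125.  222.] [0, 26, 0, 0, 0, 0, 0, 0, 0, 0, 0, 0] [ 0.8   0.62 -0.97  2.36  2.34  0.75  2.46]
seat [ 630. -125.   70.] [0, 0, 0, 0, 0, 0, 0, 0] [ 0.7   1.06 -0.87  2.42  2.63  1.17  2.36]
over peg -25 [ 629. -128.  222.] [0, 10, 0, 0, 0, 0, 0, 0, 0, 0, 0, 0] [ 0.58  0.61 -0.89  2.33  2.08  0.93  2.34]
seat [ 629. -128.   70.] [0, 0, 0, 0, 0, 0, 0, 0] [ 0.48  1.02 -0.79  2.39  2.39  1.29  2.11]
over peg 5 [ 630. -121.  222.] [0, 38, 0, 0, 0, 0, 0, 0, 0, 0, 0, 0] [ 1.05  0.69 -1.07  2.31  2.54  0.49  2.68]
seat [ 630. -121.   70.] [0, 0, 0, 0, 0, 0, 0, 0] [ 0.96  1.11 -0.97  2.37  2.79  0.87  2.7 ]
```

>>> servo_tool --pt "0.387 0.43 -0.115 -0.1082 0.0632 -0.1629" --pt "0.387 0.43 -0.115 -0.1082 0.0632 -0.1629" --pt "0.387 0.43 -0.115 -0.1082 0.0632 -0.1629" --pt "0.387 0.43 -0.115 -0.1082 0.0632 -0.1629" --pt "0.387 0.43 -0.115 -0.1082 0.0632 -0.1629" --pt "0.7745 0.86 -0.23 -0.2164 0.1264 -0.3258" --pt "0.7745 0.86 -0.23 -0.2164 0.1264 -0.3258" --pt "0.7745 0.86 -0.23 -0.2164 0.1264 -0.3258" --pt "0.7745 0.86 -0.23 -0.2164 0.1264 -0.3258" --pt "0.7745 0.86 -0.23 -0.2164 0.1264 -0.3258" --pt "0.7745 0.86 -0.23 -0.2164 0.1264 -0.3258" --pt "0.7745 0.86 -0.23 -0.2164 0.1264 -0.3258" --claw 0.85

```text
t: 37.65
position: [402.9, 282.1, 116.3]
eef_rot: [-0.502, 0.847, 0.088, 0.149]
force: [-0.4, 0.0, -1.4]
width: 80.0
finger_force: 0.0
```

```bash
cat > t2.py <<'E'
from kin2 import *
im,s=grab('wrist','w9.png');marks('wrist',['cup1','cup1_mouth'],s);print(np.round(s['position']),np.round(s['qpos'],2))
p,R,z=pick((402,281.5),61.5,20,h=24);plan(p,R@F,s)
E
python3 t2.py
```

```text
wrist cup1 [(0.63, [422.5, 318.0, 21.3]), (0.59, [432.5, 107.1, 22.2])]
wrist cup1_mouth [(0.69, [423.5, 315.5, 23.1])]
[403. 282. 116.] [ 0.19  0.71 -1.1   2.32  1.45  0.5   0.62]
row [0.1237, 0.0023, 0.3451] [-0.0007, -0.0002, -0.0007] rows>=2.2
```

View pics/w9.png

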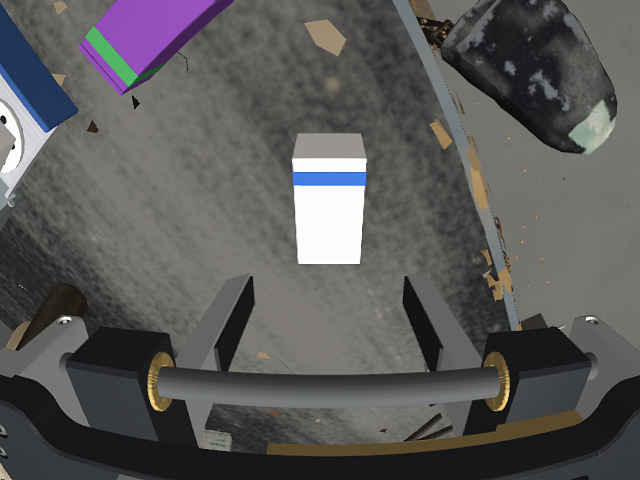

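The blue cup is centred (columns 294–366) with its blue band away from the camera. I go down, grip and lift.

>>> servo_tool --pt "0.04 0 0.11 0 0 0" --pt "0.08 0.001 0.22 0 0 0" --pt "0.124 0.002 0.345 0 0 0" --pt "0.124 0.002 0.345 0 0 0" --pt "0.124 0.002 0.345 0 0 0" --pt "0.124 0.002 0.345 0 0 0"

```text
t: 38.4
position: [402.5, 282.9, 6.6]
eef_rot: [-0.503, 0.847, 0.088, 0.149]
force: [-0.4, -0.2, 0.7]
width: 79.9
finger_force: 0.0
```

>>> servo_tool --pt "0 0 0 0 0 0" --pt "0 0 0 0 0 0" --pt "0 0 0 0 0 0" --pt "0 0 0 0 0 0" --pt "0 0 0 0 0 0" --pt "0 0 0 0 0 0" --claw 0.3

```text
t: 39.0
position: [403.0, 283.1, 6.9]
eef_rot: [-0.504, 0.846, 0.088, 0.15]
force: [-0.2, -2.2, 4.0]
width: 45.7
finger_force: 20.0
```

>>> servo_tool --pt "-0.04 0 -0.11 0 0 0" --pt "-0.08 0 -0.219 0 0 0" --pt "-0.08 0 -0.219 0 0 0" --pt "-0.08 0 -0.219 0 0 0"

```text
t: 39.4
position: [403.4, 283.0, 77.1]
eef_rot: [-0.504, 0.846, 0.087, 0.15]
force: [0.0, 0.2, -0.8]
width: 46.0
finger_force: 20.0
```

```bash
cat > t2.py <<'E'
from kin2 import *
s=st();p,R,z=pick((552,268.5),64.7,20,h=25);plan(p+[0,0,70],R@F,s)
E
python3 t2.py
```

```text
row [-0.1866, -0.4578, 0.069] [-0.0073, 0.0001, -0.0164] rows>=3.0
```

>>> servo_tool --pt "-0.093 -0.229 0.034 -0.0036 0 -0.0082" --pt "-0.093 -0.229 0.034 -0.0036 0 -0.0082" --pt "-0.187 -0.458 0.069 -0.0073 0 -0.0164" --pt "-0.187 -0.458 0.069 -0.0073 0 -0.0164" --pt "-0.187 -0.458 0.069 -0.0073 0 -0.0164" --pt "-0.187 -0.458 0.069 -0.0073 0 -0.0164"

```text
t: 40.0
position: [552.0, 269.0, 74.0]
eef_rot: [-0.525, 0.833, 0.095, 0.144]
force: [-0.3, 0.1, 0.1]
width: 46.0
finger_force: 20.0
```

>>> servo_tool --pt "0.02 0 0.055 0 0 0" --pt "0.04 0 0.11 0 0 0" --pt "0.06 0 0.164 0 0 0" --pt "0.075 0 0.205 0 0 0" --pt "0.079 0 0.217 0 0 0" --pt "0.079 0 0.217 0 0 0" --pt "0.079 0 0.217 0 0 0"

```text
t: 40.7
position: [549.5, 270.7, 6.7]
eef_rot: [-0.528, 0.832, 0.095, 0.145]
force: [0.9, -0.0, -0.5]
width: 45.9
finger_force: 20.0
```

>>> servo_tool --pt "0 0 0 0 0 0" --pt "0 0 0 0 0 0" --pt "0 0 0 0 0 0" --pt "0 0 0 0 0 0" --pt "0 0 0 0 0 0" --pt "0 0 0 0 0 0" --claw 0.85

```text
t: 41.3
position: [551.8, 270.3, 7.2]
eef_rot: [-0.527, 0.832, 0.094, 0.146]
force: [-0.1, -0.5, -0.2]
width: 79.9
finger_force: 0.0
```

```bash
cat > t2.py <<'E'
from kin2 import *
s=st();print(np.round(s['position'],1),s['width'])
M=Rn.from_quat(s['eef_rot']).as_matrix();g=np.array(s['position'])-18.8*M[:,2]; print('grasp',np.round(g,1),'az',np.degrees(np.arctan2(M[1,2],M[0,2])))
az=np.degrees(np.arctan2(M[1,2],M[0,2]))
p,R,z=pick((0,0),az,42,back=0,h=0);plan(np.array([g[0],g[1],23.5])+18.8*z,R@F,s)
E
python3 t2.py
```

```text
[551.8 270.3   7.2] 79.88778508552177
grasp [549.1 264.5  24.8] az 65.14666171470729
row [-0.022, 0.0002, -0.0004] [-0.0005, -0.1222, -0.0025] rows>=2.6
```

>>> servo_tool --pt "-0.011 0 -0.015 0 -0.061 -0.0012" --pt "-0.011 0 -0.015 0 -0.061 -0.0012" --pt "-0.022 0 0 -0.0005 -0.1222 -0.0025" --pt "-0.022 0 0 -0.0005 -0.1222 -0.0025" --pt "-0.022 0 0 -0.0005 -0.1222 -0.0025" --pt "-0.022 0 0 -0.0005 -0.1222 -0.0025"

```text
t: 41.9
position: [553.5, 273.7, 7.0]
eef_rot: [-0.5, 0.789, 0.195, 0.301]
force: [0.2, -0.3, 0.6]
width: 80.3
finger_force: 0.0
```

```bash
cat > t3.py <<'E'
from kin2 import *
im,s=grab('wrist','w10.png');print(np.round(s['position'],1),np.round(s['qpos'],2),np.round(s['force'],1))
M=Rn.from_quat(s['eef_rot']).as_matrix();g=np.array(s['position'])-18.8*M[:,2]; print('grasp',np.round(g,1),'z',np.round(M[:,2],3))
im,_=grab('top');marks('top',['cup1','cup1_mouth'],s)
E
python3 t3.py
```

```text
[553.5 273.7   7. ] [ 0.51  1.28 -1.11  2.19  2.33  0.46  0.51] [ 0.2 -0.3  0.6]
grasp [548.2 262.3  20.9] z [ 0.28   0.608 -0.743]
top cup1 [(0.68, [542.8, 268.1, 26.1]), (0.67, [611.4, 78.0, 80.2]), (0.64, [612.1, -25.9, 79.5]), (0.59, [431.9, 109.1, 26.3])]
top cup1_mouth [(0.56, [567.4, 305.6, 23.8])]
```

View pics/w10.png

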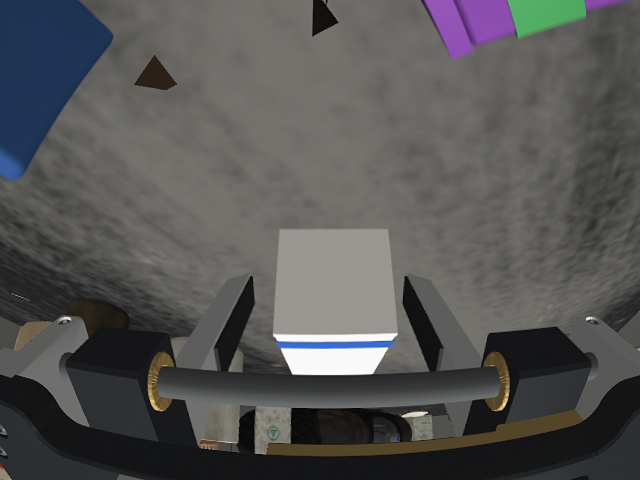

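The cup stands square between the tilted fingers. I regrip and lift.

>>> servo_tool --pt "0 0 0 0 0 0" --pt "0 0 0 0 0 0" --pt "0 0 0 0 0 0" --pt "0 0 0 0 0 0" --pt "0 0 0 0 0 0" --pt "0 0 0 0 0 0" --claw 0.3

```text
t: 42.7
position: [554.3, 276.2, 9.6]
eef_rot: [-0.503, 0.787, 0.193, 0.302]
force: [-0.6, -0.0, 1.5]
width: 45.8
finger_force: 20.0
```

>>> servo_tool --pt "-0.07 0 -0.08 0 0 0" --pt "-0.134 0 -0.149 0 0 0" --pt "-0.134 0 -0.149 0 0 0" --pt "-0.134 0 -0.149 0 0 0"

```text
t: 43.1
position: [554.9, 275.2, 69.5]
eef_rot: [-0.503, 0.787, 0.192, 0.302]
force: [0.2, -0.4, -1.1]
width: 45.9
finger_force: 20.0
```

```bash
cat > t.py <<'E'
from kin2 import *
s=st();q=np.array(s['qpos']);p0=np.array(s['position']);R0=Rn.from_quat(s['eef_rot']);print(np.round(p0),np.round(q,2),s['width'])
al=90-np.degrees(np.arccos(-R0.as_matrix()[2,2]));print('al',90-al)
p,R,z=place(pegs[1],42,240,-15);R=R@F;rv=(R0.inv()*Rn.from_matrix(R)).as_rotvec()
for B,fb in((np.array([500,150,220]),.45),(np.array([510,180,180]),.35),(np.array([510,120,230]),.55)):
    K=[(p0,0),(B,fb),(p,1)];w=[]
    for (a,ta),(b,tb) in zip(K,K[1:]):
        w+=[(a+(b-a)*t,(R0*Rn.from_rotvec(rv*(ta+(tb-ta)*t))).as_matrix()) for t in np.linspace(.125,1,8)]
        print(np.round(R0.inv().apply(b-p0)/300,3).tolist(),np.round(rv*tb/np.pi,4).tolist())
    f=follow(q,w);print([int(x[1]) for x in f],np.round(f[7][0],2),np.round(f[-1][0],2))
E
python3 t.py
```

```text
[555. 275.  69.] [ 0.51  1.11 -1.11  2.19  2.21  0.36  0.51] 45.91809673916571
al 41.93938051860637
[0.004, -0.011, -0.678] [0.0141, 0.1605, -0.27]
[0.473, -0.791, -1.131] [0.0314, 0.3567, -0.6001]
[0, 42, 89, 44, 0, 0, 0, 0, 0, 0, 0, 0, 0, 0, 0, 0] [ 0.56  0.49 -1.21  2.21  1.04  0.57  2.12] [ 0.76  0.62 -0.99  2.36  2.24  0.81  2.45]
[0.015, 0.002, -0.509] [0.011, 0.1248, -0.21]
[0.473, -0.791, -1.131] [0.0314, 0.3567, -0.6001]
[0, 13, 48, 68, 3, 0, 0, 0, 0, 0, 0, 0, 0, 0, 0, 0] [ 0.5   0.6  -1.11  2.21  1.15  0.45  1.88] [ 0.75  0.61 -0.97  2.36  2.25  0.8   2.44]
[0.038, -0.083, -0.754] [0.0173, 0.1962, -0.3301]
[0.473, -0.791, -1.131] [0.0314, 0.3567, -0.6001]
[3, 67, 106, 18, 0, 0, 0, 0, 0, 0, 0, 0, 0, 0, 0, 0] [ 0.52  0.43 -1.14  2.22  1.09  0.6   2.25] [ 0.73  0.59 -0.93  2.35  2.27  0.78  2.41]
```

>>> servo_tool --pt "0.002 -0.005 -0.339 0.007 0.08 -0.135" --pt "0.002 -0.005 -0.339 0.007 0.08 -0.135" --pt "0.002 -0.005 -0.339 0.007 0.08 -0.135" --pt "0.002 -0.005 -0.339 0.007 0.08 -0.135" --pt "0.004 -0.011 -0.678 0.0141 0.1605 -0.27" --pt "0.004 -0.011 -0.678 0.0141 0.1605 -0.27" --pt "0.004 -0.011 -0.678 0.0141 0.1605 -0.27" --pt "0.004 -0.011 -0.678 0.0141 0.1605 -0.27" --pt "0.004 -0.011 -0.678 0.0141 0.1605 -0.27" --pt "0.004 -0.011 -0.678 0.0141 0.1605 -0.27"

```text
t: 44.1
position: [499.3, 151.2, 220.0]
eef_rot: [0.804, -0.563, 0.092, -0.164]
force: [-0.2, -0.9, -2.2]
width: 45.6
finger_force: 20.0
```

```bash
sed -i 's/^for B,fb in.*/for B,fb in((p0+(p-p0)*.5,.5),):/' t.py; python3 t.py
```

```text
[499. 151. 220.] [ 0.54  0.49 -1.19  2.2   1.02  0.57  2.14] 45.56877424766734
al 21.716407986987278
[0.508, -0.052, -0.013] [0.0083, 0.0983, -0.1643]
[1.016, -0.104, -0.026] [0.0167, 0.1966, -0.3286]
[0, 0, 0, 0, 0, 0, 0, 0, 0, 0, 0, 0, 0, 0, 0, 0] [ 0.59  0.47 -1.06  2.26  1.47  0.65  2.38] [ 0.75  0.61 -0.97  2.36  2.25  0.8   2.44]
```

>>> servo_tool --pt "0.508 -0.052 -0.013 0.0083 0.0983 -0.1643" --pt "0.508 -0.052 -0.013 0.0083 0.0983 -0.1643" --pt "0.508 -0.052 -0.013 0.0083 0.0983 -0.1643" --pt "0.508 -0.052 -0.013 0.0083 0.0983 -0.1643" --pt "1.0 -0.104 -0.026 0.0167 0.1966 -0.3286" --pt "1.0 -0.104 -0.026 0.0167 0.1966 -0.3286" --pt "1.0 -0.104 -0.026 0.0167 0.1966 -0.3286" --pt "1.0 -0.104 -0.026 0.0167 0.1966 -0.3286" --pt "1.0 -0.104 -0.026 0.0167 0.1966 -0.3286" --pt "1.0 -0.104 -0.026 0.0167 0.1966 -0.3286" --pt "1.0 -0.104 -0.026 0.0167 0.1966 -0.3286"

```text
t: 45.2
position: [628.3, -122.1, 226.7]
eef_rot: [0.906, -0.123, 0.402, 0.052]
force: [0.3, 1.1, 0.3]
width: 45.7
finger_force: 20.0
```

```bash
sed -i 's/+18.8\*z,R,s); print/+18.8*z,(R@F if len(sys.argv)>7 else R),s); print/' chk.py; python3 chk.py 1 0 142 -15 42 w11.png f
python3 - <<'E'
from kin2 import *
im,s=grab('side');marks('side',['cup1','cup1_mouth','peg0'],s)
E
```

```text
wrist cup0_mouth []
wrist peg0 [(0.74, [619.8, -121.1, 36.7]), (0.69, [622.7, -217.4, 34.0])]
grasp [ 614.9 -118.5  239.3] cup axis [ 614.9 -118.5] peg [ 616.5 -122.2] mouth z 191.824760184978
row [-0.3448, 0.0125, 0.3241] [0.0003, 0.001, -0.0021] rows>=2.8
[ 0.73  0.61 -0.97  2.36  2.22  0.81  2.44] up100 [ 0.247 -0.001 -0.224]
side cup1 [(0.86, [609.7, 80.0, 81.5]), (0.84, [614.4, -120.9, 235.2]), (0.61, [612.8, -25.3, 75.8]), (0.58, [432.4, 114.7, 21.1])]
side cup1_mouth [(0.96, [613.4, -124.1, 196.0]), (0.47, [625.2, -222.4, 33.0])]
side peg0 [(0.92, [626.0, -219.2, 33.2]), (0.85, [612.8, -26.9, 34.2]), (0.72, [613.6, 82.2, 32.2]), (0.63, [619.5, -123.7, 34.4])]
```

>>> servo_tool --pt "0.004 0.0125 0.005 0 0 -0.002" --pt "-0.056 0.0125 0.06 0 0 -0.002" --pt "-0.116 0.0125 0.115 0 0 -0.002" --pt "-0.176 0.0125 0.17 0 0 -0.002" --pt "-0.236 0.0125 0.235 0 0 -0.002" --pt "-0.29 0.0125 0.285 0 0 -0.002" --pt "-0.34 0.0125 0.329 0 0 -0.002" --pt "-0.34 0.0125 0.329 0 0 -0.002" --pt "-0.34 0.0125 0.329 0 0 -0.002"

```text
t: 46.45
position: [631.8, -127.6, 84.9]
eef_rot: [0.906, -0.119, 0.402, 0.054]
force: [-0.3, -0.7, 0.3]
width: 45.9
finger_force: 20.0
```

```bash
python3 chk.py 1 0 0 -15 42 w12.png f
python3 - <<'E'
from kin2 import *
s=st();im,_=grab('side');marks('side',['cup1_mouth','peg0','tray_handle'],s)
im,_=grab('top');marks('top',['peg0','tray_handle'],s)
E
```

```text
wrist cup0_mouth [(0.34, [624.6, -216.8, 35.2])]
wrist peg0 [(0.84, [622.9, -217.1, 35.6])]
grasp [ 618.3 -123.9   97.5] cup axis [ 618.3 -123.9] peg [ 616.5 -122.2] mouth z 50.02368051295609
row [-0.0047, -0.0041, -0.0054] [0.0006, 0.0006, 0.0006] rows>=0.0
[ 0.64  1.   -0.88  2.42  2.51  1.19  2.31] up100 [ 0.247  0.001 -0.224]
side cup1_mouth []
side peg0 [(0.67, [617.4, -25.8, 34.7]), (0.65, [611.6, 76.9, 35.4]), (0.63, [620.3, -121.0, 36.5]), (0.62, [624.0, -223.8, 35.2])]
side tray_handle [(0.68, [476.1, -75.8, 47.0])]
top peg0 [(0.97, [624.9, -223.5, 36.3]), (0.76, [617.0, -25.2, 35.1]), (0.69, [615.1, -123.4, 37.5]), (0.68, [473.8, -77.5, 50.9]), (0.56, [613.5, 74.9, 27.4])]
top tray_handle [(0.88, [473.9, -75.0, 51.1])]
```

>>> servo_tool --pt "-0.012 -0.003 0.011 0 0 0" --pt "-0.022 -0.004 0.02 0 0 0" --pt "-0.022 -0.004 0.02 0 0 0" --pt "-0.022 -0.004 0.02 0 0 0"

```text
t: 47.35
position: [631.9, -126.2, 75.5]
eef_rot: [0.906, -0.119, 0.402, 0.054]
force: [0.4, -0.0, -1.0]
width: 45.7
finger_force: 20.0
```

>>> servo_tool --pt "-0.004 0 0.0035 0 0 0" --pt "-0.0075 0 0.0067 0 0 0" --pt "-0.0075 0 0.0067 0 0 0"

```text
t: 47.65
position: [631.9, -126.4, 72.8]
eef_rot: [0.906, -0.119, 0.402, 0.054]
force: [0.4, 0.2, -0.3]
width: 45.9
finger_force: 20.0
```

>>> servo_tool --pt "-0.003 0 0.0025 0 0 0" --pt "-0.005 0 0.0045 0 0 0" --pt "-0.005 0 0.0045 0 0 0"

```text
t: 47.95
position: [631.9, -126.4, 70.8]
eef_rot: [0.906, -0.119, 0.402, 0.054]
force: [-0.0, -0.6, -0.7]
width: 45.9
finger_force: 20.0
```

>>> servo_tool --pt "-0.0025 0 0.0022 0 0 0" --pt "-0.005 0 0.0045 0 0 0" --pt "-0.005 0 0.0045 0 0 0"

```text
t: 48.25
position: [632.3, -126.4, 69.5]
eef_rot: [0.906, -0.119, 0.403, 0.054]
force: [-1.0, -0.3, 3.1]
width: 45.9
finger_force: 20.0
```

>>> servo_tool --pt "-0.0025 0 0.0022 0 0 0" --pt "-0.004 0 0.0035 0 0 0" --pt "-0.004 0 0.0035 0 0 0"

```text
t: 48.55
position: [633.5, -126.3, 69.6]
eef_rot: [0.905, -0.118, 0.405, 0.054]
force: [-2.3, -0.0, 8.9]
width: 45.7
finger_force: 20.0
```

Contact. I take the load off, release and retreat.

>>> servo_tool --pt "0.005 0 -0.0045 0 0 0" --pt "0.005 0 -0.0045 0 0 0" --pt "0.005 0 -0.0045 0 0 0"

```text
t: 48.85
position: [632.0, -126.3, 69.6]
eef_rot: [0.906, -0.119, 0.403, 0.054]
force: [-0.8, -0.3, 2.9]
width: 46.3
finger_force: 20.0
```

>>> servo_tool --pt "0 0 0 0 0 0" --pt "0 0 0 0 0 0" --pt "0 0 0 0 0 0" --pt "0 0 0 0 0 0" --pt "0 0 0 0 0 0" --claw 0.75

```text
t: 49.35
position: [631.9, -126.4, 69.3]
eef_rot: [0.906, -0.119, 0.402, 0.054]
force: [-0.2, -0.3, -0.5]
width: 70.5
finger_force: 0.0
```

>>> servo_tool --pt "0 0 -0.07 0 0 0" --pt "0 0 -0.15 0 0 0" --pt "0 0 -0.28 0 0 0" --pt "0 0 -0.4 0 0 0" --pt "0.1 0 -0.6 0 0 0" --pt "0.1 0 -0.6 0 0 0" --pt "0.1 0 -0.6 0 0 0" --pt "0.1 0 -0.6 0 0 0"

```text
t: 50.15
position: [563.6, -101.1, 236.2]
eef_rot: [0.914, -0.121, 0.384, 0.057]
force: [-0.1, -0.3, 1.4]
width: 70.4
finger_force: 0.0
```

Run:
```python
from kin2 import *
n='13'
im,s=grab('wrist','w13.png');marks('wrist',['cup0','cup0_mouth','peg0'],s)
im,_=grab('side','s13.png');marks('side',['cup0','cup1_mouth','cup2_mouth','cup0_mouth','peg0','tray_handle','trigger_pad','valve_grip'],s)
im,_=grab('top','t13.png');marks('top',['cup0','peg0','tray_handle','trigger_pad','valve_grip','dye_bottle','tin','wax_pot'],s)
print(np.round(s['position']),np.round(s['qpos'],2))
hsv=cv2.cvtColor(im,cv2.COLOR_RGB2HSV); b=cv2.inRange(hsv,(100,170,80),(120,255,255)); k,l,t,ce=cv2.connectedComponentsWithStats(b); i=1+np.argmax(t[1:,4]); v,u=np.nonzero(l==i)
P=np.array([ray('top',x,y,55)[:2] for x,y in zip(u,v)],np.float32);print('panel',cv2.minAreaRect(P))
a=cv2.imread('pics/s13.png');b=cv2.imread('pics/w13.png')
cv2.imwrite('pics/m13.png',np.vstack([np.hstack([cv2.resize(a[160:340,220:400],(300,300)),cv2.resize(a[70:200,250:380],(300,300))]),cv2.resize(b,(600,450))[:300]]))
```

```text
wrist cup0 [(0.67, [619.7, -125.3, 80.1]), (0.57, [612.1, 77.4, 75.7])]
wrist cup0_mouth []
wrist peg0 [(0.9, [625.5, -220.7, 32.6])]
side cup0 [(0.98, [615.1, -28.0, 80.2]), (0.87, [431.4, 114.9, 23.2]), (0.79, [618.9, -123.6, 79.4]), (0.73, [610.2, 77.5, 79.0])]
side cup1_mouth [(0.69, [615.0, -126.1, 38.0])]
side cup2_mouth [(0.86, [390.8, 107.3, 17.1]), (0.65, [615.3, 77.8, 39.1])]
side cup0_mouth [(0.61, [611.4, -21.5, 37.4]), (0.34, [475.5, -77.6, 48.1])]
side peg0 [(0.91, [616.6, -25.3, 33.8]), (0.9, [627.8, -221.9, 32.0]), (0.85, [620.2, -119.5, 37.7]), (0.84, [613.3, 81.1, 33.5]), (0.56, [727.9, 362.6, -2.4]), (0.46, [614.3, 81.2, 39.6])]
side tray_handle [(0.6, [474.8, -76.1, 46.6])]
side trigger_pad [(0.56, [519.7, -349.8, 121.8]), (0.48, [562.8, -339.2, 124.1])]
side valve_grip [(0.87, [562.8, -340.9, 124.2])]
top cup0 [(0.89, [614.0, 77.6, 78.9]), (0.75, [617.7, -122.3, 82.3]), (0.62, [611.4, -25.9, 79.3])]
top peg0 [(0.86, [615.6, 74.7, 32.8]), (0.78, [624.3, -222.5, 35.2]), (0.62, [620.0, -122.5, 43.8]), (0.57, [615.7, -25.0, 38.0])]
top tray_handle [(0.59, [525.3, -350.9, 124.9])]
top trigger_pad [(0.56, [523.8, -349.2, 123.5])]
top valve_grip [(0.82, [567.9, -338.4, 118.5])]
top dye_bottle [(0.73, [616.1, 81.0, 78.6]), (0.61, [743.3, 256.2, 3.8])]
top tin []
top wax_pot [(0.57, [721.8, 364.1, 1.0])]
[ 564. -101.  236.] [ 0.84  0.6  -1.25  2.47  2.03  0.94  2.52]
panel ((539.028564453125, 46.252113342285156), (4.048927307128906, 139.5933074951172), 2.8580222129821777)
```

View pics/m13.png

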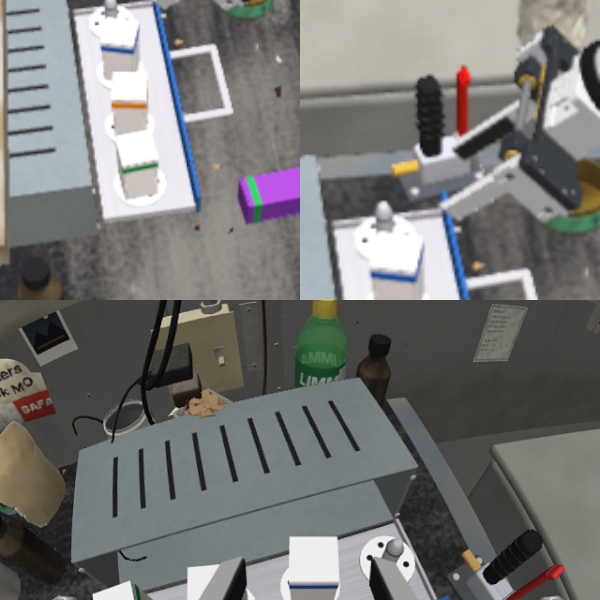

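All three cups hang mouth down on pegs 3, 2 and 1, with mouths within a few mm of the pegs. Next is the valve: pad at about (524,-351), grip at about (565.5,-340), squeeze direction 14.4°. I plan an approach leaning away from the block on the right.

```bash
timeout 60 python3 refit.py | tail -3
cat > tr.py <<'E'
from kin2 import *
a=np.radians(14.4);sx=np.array([cos(a),sin(a),0]);nn=np.array([sin(a),-cos(a),0]);G=np.array([565.5,-340,0])
def trig(beta,h,off,flip):
    b=np.radians(beta);z=sin(b)*nn-cos(b)*np.array([0,0,1]);R=frame(z,sx if not flip else -sx)
    return G+off*sx+[0,0,h]+18.8*z,R,z
E
cat > t.py <<'E'
from tr import *
s=st();q=np.array(s['qpos']);P=np.array(s['position']);M=Rn.from_quat(s['eef_rot'])
for be in(45,35,25):
  for fl in(0,1):
    p,R,z=trig(be,125,-12,fl);pre=p-110*z; rv=(M.inv()*Rn.from_matrix(R)).as_rotvec()
    mid=P+(pre-P)*.5+[-30,0,40]
    w=[(P+(mid-P)*t*2 if t<=.5 else mid+(pre-mid)*(t-.5)*2,(M*Rn.from_rotvec(rv*t)).as_matrix()) for t in np.linspace(.1,1,10)]+[(pre+(p-pre)*t,R) for t in(.3,.6,1)]
    f=follow(q,w);print(be,fl,np.round(pre),[int(x[1]) for x in f],np.round(f[9][0],2),np.round(f[-1][0],2));plan(pre,R,s)
def panel(fn):
    im=cv2.imread(fn);hsv=cv2.cvtColor(im,cv2.COLOR_BGR2HSV);b=cv2.inRange(hsv,(100,150,70),(125,255,255));v,u=np.nonzero(b)
    P=np.array([ray('top',x,y,55)[:2] for x,y in zip(u,v)]); out=[]
    for y0 in(20,50,70,90,-150,-200):
        m=abs(P[:,1]-y0)<12; xs=P[m,0]; xs=xs[(xs>500)&(xs<580)]; out.append(round(float(np.median(xs)),1) if len(xs)>5 else None)
    print(fn,out)
for n in('top1','t6','t13'): panel('pics/%s.png'%n)
E
timeout 200 python3 t.py
```

```text
[-1.4 -0.6  0.  -0.9 -0.6  0.5]
 [-0.2  0.4 -0.3 -0.4 -0.4 -0. ]
 [ 1.1  0.8 -0.5  0.5  0.5  0.1]]
45 0 [ 538. -281.  189.] [0, 111, 228, 348, 464, 565, 652, 732, 796, 850, 831, 810, 791] [ 0.9   0.78 -1.25  1.86  1.09  1.39  2.94] [ 0.7   1.   -1.2   1.74  1.3   1.79  2.94]
row [-0.0553, 0.6003, 0.1607] [0.004, -0.291, -0.7108] rows>=16.1
45 1 [ 538. -281.  189.] [0, 0, 0, 0, 0, 0, 0, 0, 0, 0, 0, 0, 0] [ 0.6   0.76 -0.94  2.11  1.52  1.38  2.14] [ 0.68  0.92 -0.84  2.07  1.74  1.32  2.12]
row [-0.0553, 0.6003, 0.1607] [-0.2361, -0.0033, 0.2377] rows>=7.0
35 0 [ 541. -292.  200.] [0, 105, 224, 352, 478, 589, 687, 778, 850, 907, 888, 864, 842] [ 1.09  0.78 -1.25  1.88  1.04  1.25  2.94] [ 0.86  0.99 -1.24  1.74  1.25  1.68  2.94]
row [-0.0171, 0.6359, 0.1513] [0.065, -0.2606, -0.6979] rows>=15.7
35 1 [ 541. -292.  200.] [0, 0, 0, 0, 0, 0, 0, 0, 0, 0, 0, 0, 0] [ 0.75  0.69 -0.98  2.02  1.37  1.2   2.4 ] [ 0.78  0.86 -0.88  2.    1.59  1.15  2.33]
row [-0.0171, 0.6359, 0.1513] [-0.2148, -0.0536, 0.2577] rows>=7.1
25 0 [ 544. -306.  208.] [0, 96, 213, 350, 491, 610, 718, 821, 903, 784, 659, 550, 452] [ 1.29  0.66 -1.15  2.04  1.02  0.77  2.46] [ 0.96  0.55 -0.72  2.11  1.29  0.53  1.02]
row [0.0175, 0.6759, 0.1491] [0.1241, -0.2295, -0.6811] rows>=15.3
25 1 [ 544. -306.  208.] [0, 0, 0, 0, 0, 0, 0, 0, 0, 0, 0, 0, 0] [ 0.89  0.67 -1.01  1.9   1.17  1.11  2.7 ] [ 0.87  0.84 -0.9   1.91  1.38  1.02  2.59]
row [0.0175, 0.6759, 0.1491] [-0.1922, -0.1039, 0.2765] rows>=7.4
pics/top1.png [535.5, 533.2, 533.2, 530.9, None, 546.8]
pics/t6.png [536.8, 535.6, 533.3, 533.4, 544.7, 546.9]
pics/t13.png [540.6, 538.4, 538.4, 537.3, 549.7, 552.0]
```

Run:
```python
from tr import *
s=st();p,R,z=trig(38,125,-12,1);plan(p-110*z,R,s)
```

```text
row [-0.0282, 0.6247, 0.1534] [-0.2213, -0.0385, 0.2518] rows>=7.1
```

>>> servo_tool --pt "0 0.2 0 -0.06 -0.01 0.06" --pt "-0.014 0.31 0.07 -0.1106 -0.0193 0.1259" --pt "-0.014 0.31 0.07 -0.1106 -0.0193 0.1259" --pt "-0.014 0.31 0.07 -0.1106 -0.0193 0.1259" --pt "-0.028 0.625 0.153 -0.2213 -0.0385 0.2518" --pt "-0.028 0.625 0.153 -0.2213 -0.0385 0.2518" --pt "-0.028 0.625 0.153 -0.2213 -0.0385 0.2518" --pt "-0.028 0.625 0.153 -0.2213 -0.0385 0.2518" --pt "-0.028 0.625 0.153 -0.2213 -0.0385 0.2518" --pt "-0.028 0.625 0.153 -0.2213 -0.0385 0.2518" --claw 1

```text
t: 52.25
position: [539.7, -288.4, 196.6]
eef_rot: [0.748, -0.578, 0.257, 0.199]
force: [-0.1, 0.1, -0.8]
width: 93.5
finger_force: 0.0
```

Run:
```python
from tr import *
im,s=grab('wrist','w14.png');marks('wrist',['trigger_pad','valve_grip','peg0'],s,.1);print(np.round(s['position']),np.round(s['qpos'],2))
p,R,z=trig(38,125,-12,1);plan(p,R,s)
```

```text
wrist trigger_pad [(0.69, [519.1, -353.9, 125.8])]
wrist valve_grip [(0.91, [562.8, -340.8, 124.0])]
wrist peg0 [(0.95, [625.4, -220.6, 34.1])]
[ 540. -288.  197.] [ 0.71  0.72 -0.98  2.04  1.43  1.27  2.32]
row [0.0013, -0.0002, 0.3666] [-0.0003, 0.0001, 0.0008] rows>=2.2
```

View pics/w14.png

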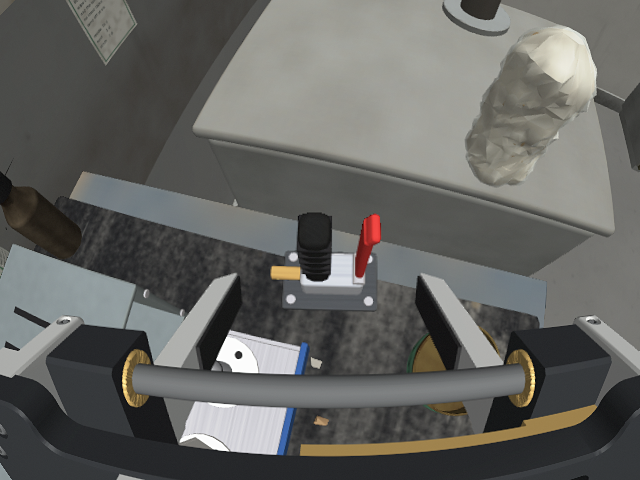

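Grip at (315,245) and trigger at (368,245) are framed between the fingers, and the block is behind them. I advance along the tool axis.

>>> servo_tool --pt "0 0.007 0.1 0 0 0" --pt "0 0.007 0.2 0 0 0" --pt "0 0.007 0.3 0 0 0" --pt "0 0.007 0.366 0 0 0" --pt "0 0.007 0.366 0 0 0" --pt "0 0.007 0.366 0 0 0"

```text
t: 53.05
position: [554.3, -354.2, 110.5]
eef_rot: [0.747, -0.579, 0.257, 0.199]
force: [0.4, 0.4, -0.2]
width: 94.1
finger_force: 0.0
```

Run:
```python
from tr import *
im,s=grab('wrist','w15.png');print(np.round(s['position'],1),np.round(s['force'],1))
p,R,z=trig(38,125,-9,1);plan(p,R,s)
cv2.imwrite('pics/w15c.png',cv2.resize(cv2.imread('pics/w15.png')[150:400,120:540],(630,375)))
```

```text
[ 554.3 -354.2  110.5] [ 0.4  0.4 -0.2]
row [0.0009, -0.0178, 0.0021] [-0.0001, 0.0002, 0.0002] rows>=0.1
```

View pics/w15c.png

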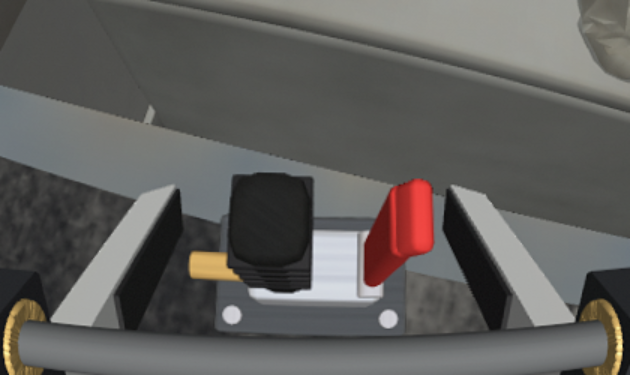

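>>> servo_tool --pt "0 -0.006 0 0 0 0" --pt "0 -0.012 0 0 0 0" --pt "0 -0.018 0 0 0 0" --pt "0 -0.018 0 0 0 0" --pt "0 -0.018 0 0 0 0" --pt "0 -0.018 0 0 0 0" --pt "0 -0.018 0 0 0 0" --pt "0 -0.018 0 0 0 0" --claw 0.2 --squeeze 30

```text
t: 53.9
position: [559.3, -353.9, 110.1]
eef_rot: [0.747, -0.58, 0.257, 0.2]
force: [-0.1, -0.8, 0.2]
width: 40.0
finger_force: 28.9
```

>>> servo_tool --pt "0 0 0 0 0 0" --pt "0 0 0 0 0 0" --pt "0 0 0 0 0 0" --pt "0 0 0 0 0 0" --pt "0 0 0 0 0 0" --claw 0 --squeeze 40

```text
t: 54.4
position: [559.4, -353.8, 110.1]
eef_rot: [0.747, -0.58, 0.257, 0.2]
force: [1.0, -3.7, -3.5]
width: 39.3
finger_force: 38.4
```

Run:
```python
from tr import *
im,s=grab('wrist','w16.png');print(s['width'],s['finger_force'],np.round(s['force'],1))
cv2.imwrite('pics/w16c.png',cv2.resize(cv2.imread('pics/w16.png')[150:400,120:540],(630,375)))
```

```text
39.31365920376589 38.39972035217215 [ 1.  -3.7 -3.5]
```

View pics/w16c.png

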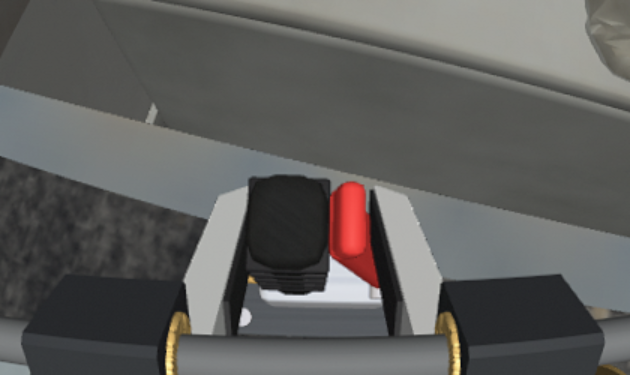

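The red lever is flat against the grip (39 mm over both, 38 N). I hold for 3 s, then open and back off.

>>> servo_tool --pt "0 0 0 0 0 0" --pt "0 0 0 0 0 0" --pt "0 0 0 0 0 0" --pt "0 0 0 0 0 0" --pt "0 0 0 0 0 0" --pt "0 0 0 0 0 0" --pt "0 0 0 0 0 0" --pt "0 0 0 0 0 0" --pt "0 0 0 0 0 0" --pt "0 0 0 0 0 0" --pt "0 0 0 0 0 0" --pt "0 0 0 0 0 0" --pt "0 0 0 0 0 0" --pt "0 0 0 0 0 0" --pt "0 0 0 0 0 0" --pt "0 0 0 0 0 0" --pt "0 0 0 0 0 0" --pt "0 0 0 0 0 0" --pt "0 0 0 0 0 0" --pt "0 0 0 0 0 0"

```text
t: 56.45
position: [559.5, -353.8, 110.1]
eef_rot: [0.747, -0.58, 0.257, 0.2]
force: [1.5, -5.7, -5.7]
width: 39.1
finger_force: 38.4
```

>>> servo_tool --pt "0 0 0 0 0 0" --pt "0 0 0 0 0 0" --pt "0 0 0 0 0 0" --pt "0 0 0 0 0 0" --pt "0 0 0 0 0 0" --pt "0 0 0 0 0 0" --pt "0 0 0 0 0 0" --pt "0 0 0 0 0 0"

```text
t: 57.25
position: [559.5, -353.8, 110.1]
eef_rot: [0.747, -0.58, 0.257, 0.2]
force: [0.9, -5.8, -5.3]
width: 39.2
finger_force: 38.4
```

>>> servo_tool --pt "0 0 0 0 0 0" --pt "0 0.009 0 0 0 0" --pt "0 0.018 0 0 0 0" --pt "0 0.018 0 0 0 0" --pt "0 0.018 0 0 0 0" --pt "0 0.018 0 0 0 0" --pt "0 0.018 0 0 0 0" --pt "0 0.018 0 0 0 0" --pt "0 0.018 0 0 0 0" --claw 1

```text
t: 58.15
position: [554.9, -354.5, 110.4]
eef_rot: [0.747, -0.579, 0.257, 0.199]
force: [0.8, 0.9, -0.7]
width: 93.8
finger_force: 0.0
```

>>> servo_tool --pt "0 0 -0.1 0 0 0" --pt "0 0 -0.2 0 0 0" --pt "0 0 -0.3 0 0 0" --pt "0 0 -0.4 0 0 0" --pt "0 0 -0.45 0 0 0" --pt "0 0 -0.45 0 0 0" --pt "0 0 -0.45 0 0 0" --pt "0 0 -0.45 0 0 0" --pt "0 0 -0.45 0 0 0"

```text
t: 59.05
position: [533.3, -275.1, 215.5]
eef_rot: [0.747, -0.58, 0.256, 0.2]
force: [-0.2, 0.2, 0.0]
width: 94.0
finger_force: 0.0
```

Run:
```python
from tr import *
s=st();print(np.round(s['position']),s['width'],np.round(s['force'],1))
im,_=grab('side','s17.png');marks('side',['cup0','peg0','tray_handle','trigger_pad','valve_grip'],s)
im,_=grab('top','t17.png');marks('top',['cup0','peg0','tray_handle','dye_bottle','wax_pot','tin'],s)
hsv=cv2.cvtColor(im,cv2.COLOR_RGB2HSV);b=cv2.inRange(hsv,(100,150,70),(125,255,255));v,u=np.nonzero(b);P=np.array([ray('top',x,y,55)[:2] for x,y in zip(u,v)])
for y0 in(20,50,70,90): m=(abs(P[:,1]-y0)<12)&(P[:,0]>500)&(P[:,0]<580);print(np.round(np.median(P[m,0]),1))
a=cv2.imread('pics/s17.png')[60:340,200:420];b=cv2.imread('pics/t17.png')[140:310,280:500]
cv2.imwrite('pics/m17.png',np.hstack([cv2.resize(a,(393,500)),cv2.copyMakeBorder(cv2.resize(b,(400,309)),0,191,0,0,cv2.BORDER_CONSTANT)]))
```

```text
[ 533. -275.  215.] 94.0299968255865 [-0.2  0.2  0. ]
side cup0 [(0.94, [611.9, 77.8, 77.2]), (0.72, [432.5, 111.9, 21.5]), (0.68, [612.6, -27.3, 78.2]), (0.67, [621.5, -123.5, 79.0])]
side peg0 [(0.96, [628.2, -220.7, 33.6]), (0.84, [611.0, 79.7, 29.7]), (0.64, [622.4, -120.3, 34.8]), (0.61, [615.3, -25.4, 35.2])]
side tray_handle [(0.64, [477.4, -76.7, 47.0])]
side trigger_pad [(0.67, [520.8, -351.9, 117.4]), (0.32, [615.5, -25.6, 81.3])]
side valve_grip [(0.57, [565.7, -340.9, 125.6]), (0.42, [475.9, -76.0, 46.0])]
top cup0 [(0.92, [618.4, 80.3, 81.8]), (0.73, [431.5, 106.6, 26.7]), (0.59, [619.1, -120.7, 83.8]), (0.31, [614.1, 75.3, 32.9])]
top peg0 [(0.94, [616.9, -25.8, 37.8]), (0.87, [621.8, -119.9, 37.6]), (0.85, [627.6, -224.5, 36.8]), (0.77, [612.5, 76.3, 31.2])]
top tray_handle []
top dye_bottle [(0.55, [739.8, 256.1, 1.8])]
top wax_pot [(0.68, [722.4, 361.6, 0.5])]
top tin [(0.68, [405.9, -280.7, -0.8])]
540.6
538.4
538.4
537.3
```

View pics/m17.png

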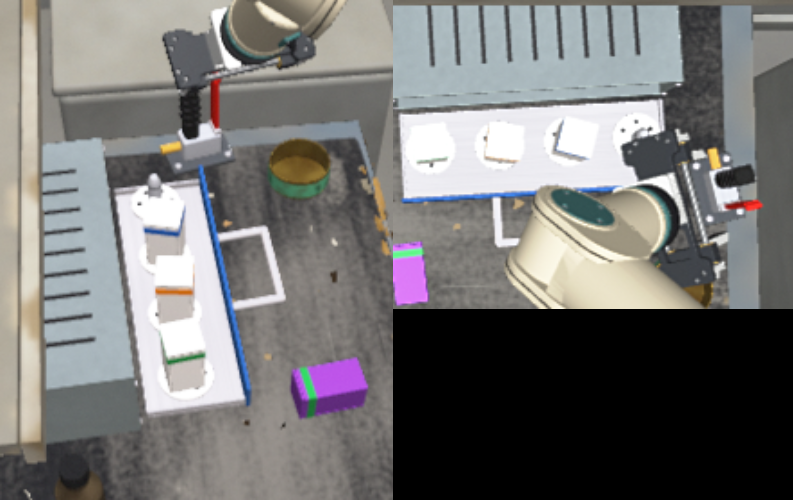

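The trigger has sprung back, all three cups sit square on pegs 3, 2 and 1, and the bottle, pot and tin are where they were. The tray is about 115 mm out, the gripper is clear of everything, so I hand in.

```bash
python3 -c "
from bench import arm
print(arm.job_done())"
```

```text
the job is handed in; nothing more can be done
None
```

The job is handed in, with no verdict returned: the tray is out (by camera about 115 of 120 mm, because placing the cups pushed it back slightly), all three cups hang mouth down on their own pegs, and the trigger was held in for just over 3 s and sprang back.

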